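Pry the sprung retaining ring off a recessed shaft

ROBOT

A 6-joint arm with a two-finger parallel gripper is mounted at the origin on a cart in front of the work surface, level with it; the furniture and walls round the work are solid. World frame = base frame: x ahead of the robot, y to its left, z up, the work surface at z = 0. Lengths are in m, angles in degrees, forces in N, time in s.
With the tool pointing down it reaches from about 0.4 to 0.825 m from the base axis. Payload 7 kg.
Tool frame: the origin (TCP) lies midway between the tips of the shut fingers; the grasp point (between the pads) lies 19 mm behind it; z points along the fingers, y is the direction in which the jaws open and shut (so a half turn about z gives the same grasp; the last joint's range is limited). The gripper opens to 88 mm and grips with 3 to 60 N. Pads are 19 mm wide; open, the fingers measure 130 mm over their backs; the gripper's body (78 mm by 193 mm) begins 47 mm behind the grasp point.
Start: joints at [88.241, 20.546, 0.682, 0, -70.136, -16.507], TCP at [0.212, 0.641, 0.227] pointing down, gripper open.
Joint ranges: [-176.03, 176.03], [-82.01, 121.73], [-58.28, 71.71], [-173.87, 95.51], [-174.79, -0.11], [-173.66, 173.66]. Speed limits (degrees/s): [136.94, 136.94, 172.46, 180, 180, 180].

INTERFACE

Orientations are given as [roll, pitch, yaw] about the fixed x, y, z axes, in that order (R = Rz(yaw) Ry(pitch) Rx(roll)).
In Python, from plant import sensors, cams, job gives the robot as it stands.
- The arm moves only by the tool move_arm, never from a script. Its argument "commands" is a list of rows, each a list of 7 numbers: the finger opening in cm, from 0 to 8.76, then the shift along the tool's x, y, z in cm, then the turn, a rotation vector about the tool's x, y, z in rad. In form: [[hand, x, y, z, wx, wy, wz], ...]. A call has exactly 8 rows; each row is the pose to reach, as a shift and turn from the pose commanded when the call began, along the tool's axes at that moment; what a row does not reach only later rows make up. A row lasts 1/8 s, in which the tool goes at most 62.5 mm and 10.7 degrees, less where a joint would pass 70% of its speed; a pose out of reach is approached as far as the arm can. A call with a gripper value outside its range is refused whole. The fingers move at their own pace and stop on an object; the grip force is fixed at half the most. Time passes only in rows, so rows that repeat a pose let the fingers close, or fill a call up. It gives the time, the measured TCP pose, the force and the opening at its end, in the units of the state.
- sensors.get_obs(): the state, without advancing time (a new reading comes with each control period).
- cams.snapshot(name): name is "scene" or "top" or "wrist"; returns a dict with "frame" (384x512x3 uint8, red, green, blue), "camera_matrix" (3x3 intrinsics, pixels), "R" (3x3) and "t" (3): a world point X has camera coordinates R X + t. Camera axes: x right, y down, z forward; pixel columns grow to the right and rows downward; lengths in m; the calibration is good to about 2 mm. The wrist camera is an equidistant fisheye: a pixel r from the principal point sees the ray r / f radians off the axis. A picture is of the moment at which its call begins. There is no depth.
- job.close_job(): hands the job in, once; it reports no verdict.
The state is a dict: "clock": time; "joint_pos": joint angles; "qvel": joint speeds; "tau": joint torques, N m; "tool_pos": TCP position; "orientation": TCP orientation; "force": force on the tool from outside, world axes, zero at the start; "moment": the same for the moment, N m; "opening": finger opening in m.
Only numpy, scipy, OpenCV 4.12 (cv2) and the standard library are available. Lean on these libraries where they do the work, as an engineer would, in place of code of your own. Each camera call takes 0.05 s, during which the arm holds its last target.

TASK

Take the hooked pick out of its stand and lower its toe into the gap between the shaft and the pull loop of the sprung wire ring, pressing gently until the spring-loaded thrust plate under the ring just gives; then hook the loop and pull the ring out of its shaft groove until both of its arms have snapped free. Press the plate with about 10 N and never hard, do not bend the ring's arms far open or lean the pick hard on the housing. Then hang the pick upright back in its stand and let go of it; leave the parts standing around alone.

Things in the scene. Friction and masses are not known exactly. Their poses are not given: they have to be found in the camera images.
- housing: Fixed plain aluminium housing 40 mm high with a 6 mm foot flange; an open pocket with 6 mm walls. Origin on the vertical shaft axis at bench height, z up. In its frame the pocket inside spans x -52 to +20, y -24 to +24 mm, the flange x -72 to +40, y -30 to +30 mm. The ring's pull loop lies on the -x side of the shaft; the ring is pulled off along -x.
- shaft_axis (a point): Point on the shaft axis level with the housing rim (40 mm above the bench), axes as the housing. Shaft: groove of radius 9 mm from the plate to 6.5 mm above it, then a head of radius 11 mm up to 14 mm above the plate. The pocket floor is a spring-loaded steel thrust plate 10 to 28 mm below the rim; its height differs every time and is not measured: feel for it.
- gap (a point): Housing point level with the rim, 16 mm to -x of the shaft axis, axes as the housing: the shank axis goes straight down here to the plate, toe to -x. The gap spans x -24 to -11 mm from the shaft axis (loop to shaft head), y -5 to +5 mm. Once the plate has given, raise the pick 1 to 2 mm and pull to -x: the toe goes under the loop wire, the shank pulls it.
- loop (a point): Housing point level with the rim above the ring's loop, 26 mm to -x of the shaft axis. Ring: 4 mm steel wire, lies on the plate; two sprung arms grip the groove, opening to +x. Loop: 18 mm cross wire along y, 4.5 to 8.5 mm above the plate. Ring may be turned up to 0.1 rad. Resists a pull to -x with 5 to 12 N, snaps off, free after 10 to 16 mm. To unhook move back 6 mm to +x, then up.
- ring_arm_left (a joint): Angle (rad) of the ring's left sprung arm (+y side): about 0 to -0.06 when gripping the groove, grows as it is spread (about 0.11 while passing over the shaft), about -0.16 when relaxed, free of the shaft.
- ring_arm_right (a joint): The same for the right arm (-y side).
- plate (a joint): How far the thrust plate is pressed down (m): 0 at rest, whatever its height. It yields only above about 6 N, then 4 N per mm; so 10 N move it about 1 mm, which shows that the pick is seated on it; pressed down 2.5 mm (16 N) it is damaged.
- pick_tip (a point): Lowest point of the hooked pick, on its shank axis; z up the shank to the handle. Steel shank 5 mm thick, 40 mm long from tip to handle; at the bottom a toe 5 mm wide (y) and 3 mm high points to -x and reaches 6.5 mm from the shank axis. Pick about 70 g.
- pick_handle (a point): Centre of the pick's grip, 64 mm above its tip on the shank axis, axes as pick_tip: a black block 28 mm (x) by 16 mm (y), from 40 to 86 mm above the tip. Grasp it firmly across y, level with this point or a little higher.
- stand: Fixed grey stand, foot 64 x 50 x 5 mm, above it 44 (x) x 40 mm, 50 mm high in all, slotted from the top to 5 mm above the bench. Origin at bench height below the shank's place, z up; slot x -13 to +8, y -6 to +6 mm in its frame. The pick hangs in it, handle resting on the stand's top, toe to the stand's -x, tip 10 mm above the bench.
- stand_slot (a point): Point on the top face of the stand (50 mm above the bench) where the shank axis belongs; axes as the stand. To the right (-y) of the stand, between it and the middle of the bench, stands a tall white box instrument: go round in front of it or well above it.
- valve_body_mid (a point): Bystander: die-cast part 44 x 65 x 36 mm, its middle. Leave alone.
- hose_fitting_mid (a point): Bystander: brass hose fitting 26 x 22 x 53 mm standing up, its middle. Leave alone.
- stopper_mid (a point): Bystander: black rubber stopper 39 mm wide, 42 mm high, its middle. Leave alone.
Things that resemble listed ones, but are neither listed nor needed, are in the scene too. Of the things that look like the part that bears plate, the larger one is meant.

How it is judged (in metres and radians):
On the way, in this order (a step that is already met when the one before it is completed fails the run):
1. the pick is lifted clear out of its stand (z of pick_tip in the frame of stand_slot above 0.005 m), for 0.1 s.
2. the pick's tip, in the gap before the ring's loop, presses the thrust plate until it gives by 0.3 mm (about 7 N) (value of joint plate above 0.0003 m and horizontal distance between pick_tip and gap below 0.01 m), for 0.05 s.
3. with the pick's tip inside the pocket, both ring arms have snapped free of the shaft (value of joint each of ring_arm_left, ring_arm_right below -0.11 rad and z of pick_tip in the frame of shaft_axis below -0.002 m and x of pick_tip in the frame of shaft_axis between -0.052 and 0.02 m and y of pick_tip in the frame of shaft_axis between -0.024 and 0.024 m), for 0.1 s.
At the end, for the whole second after the job is handed in: Both ring arms are relaxed, free of the shaft (each below -0.11 rad); the pick hangs upright (within 0.15 rad) in the stand's slot, its shank axis within 9 mm of its place, its tip 5 to 20 mm above the bench; the fingers touch nothing (value of joint each of ring_arm_left, ring_arm_right below -0.11 rad and distance between pick_tip and stand below 0.02 m and angle between pick_tip's own z axis and vertical below 0.15 rad and horizontal distance between pick_tip and stand_slot below 0.009 m and height (world z) of pick_tip above 0.005 m and contact force between the fingers and anything else below 0.2 N).
It fails at once if the thrust plate is pressed down by 2.5 mm (16 N) (value of joint plate above 0.0025 m).
It fails at once if an arm of the ring is overstretched beyond 0.3 rad (value of joint any of ring_arm_left, ring_arm_right above 0.3 rad).
It fails at once if the pick is pressed on the housing with more than 22 N (contact force between pick and housing above 22 N).
It fails at once if a bystander is moved by more than 20 mm (distance of any of valve_body_mid, hose_fitting_mid, stopper_mid from where it was at the start of the episode above 0.02 m).
It also fails if it takes over 48 s, if anything falls off the work surface, if the arm or the gripper's body presses on something with over 40 N, if the wrist force passes 120 N, or if a joint passes its speed limit or range.

## Working session

There is one attempt and no reset: what is moved stays moved. The work goes in short steps, Python scripts to look and compute and a tool call to move; the robot and the scene stay as the last step left them, time stands still between calls to the robot, and variables do not carry over. Pictures are saved under pics/ and viewed, and the job is handed in when it is done.

Besides the shell and the picture viewer there is one more tool, called after "Emit:" by a JSON object that holds its "api" and its "payload", one argument or row to a line. move_arm: Moves the arm, as the interface text tells. Its arguments: {"type":"object","properties":{"commands":{"type":"array"}},"required":["commands"]}

```bash
mkdir -p pics; ls; python3 - <<'E'
from plant import sensors,cams
import cv2
print(sensors.get_obs())
for n in ["scene","top","wrist"]:
    s=cams.snapshot(n); cv2.imwrite(f"pics/{n}0.png",s["frame"][:,:,::-1]); print(n,s["camera_matrix"],s["R"],s["t"])
E
```

```text
pics
{'clock': 0.0, 'joint_pos': array([ 8.82398121e+01,  2.05925203e+01,  6.34360520e-01, -1.99706401e-02,
       -7.01338250e+01, -1.65077316e+01]), 'qvel': array([-0.07333954, -0.07134305,  0.03498621, -0.08873154, -0.06475474,
       -0.04006514]), 'tau': array([-2.43899194e-04, -5.82708764e+01,  2.93058425e+01,  6.99742019e+00,
        6.92840738e-03, -1.74475194e-04]), 'tool_pos': array([0.21145048, 0.64052913, 0.22561535]), 'orientation': array([ 1.79906472e+02, -8.13976010e-03, -1.82747145e+01]), 'force': array([-0.1957082 , -0.0419216 , -0.21649534]), 'moment': array([-0.01646079, -0.0252379 , -0.03092419]), 'opening': 0.08764629121276415}
scene [[468.58755718   0.         259.67123938]
 [  0.         468.58755718 192.58310739]
 [  0.           0.           1.        ]] [[-0.43168934 -0.90192598 -0.01318475]
 [-0.53820281  0.26927521 -0.79864172]
 [ 0.72386604 -0.33766904 -0.60166234]] [0.48923113 0.2479587  0.64316513]
top [[432.1058951    0.         263.20835071]
 [  0.         432.1058951  189.32413486]
 [  0.           0.           1.        ]] [[-0.0192309  -0.99979287 -0.00666317]
 [-0.98955051  0.01998555 -0.14279487]
 [ 0.14289846  0.00384747 -0.98972988]] [0.29579578 0.51571844 0.96039243]
wrist [[297.31863964   0.         255.8082933 ]
 [  0.         297.31863964 191.43671367]
 [  0.           0.           1.        ]] [[-3.14570520e-01 -9.49233998e-01  4.53526695e-04]
 [-9.09210558e-01  3.01444195e-01  2.87171652e-01]
 [-2.72729808e-01  8.99233848e-02 -9.57879030e-01]] [ 0.67372509 -0.03720467  0.39038041]
```

View pics/scene0.png

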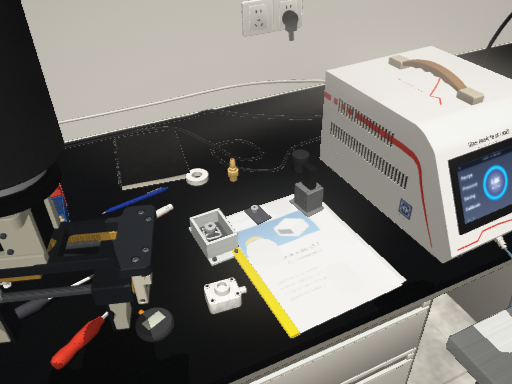

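View pics/top0.png

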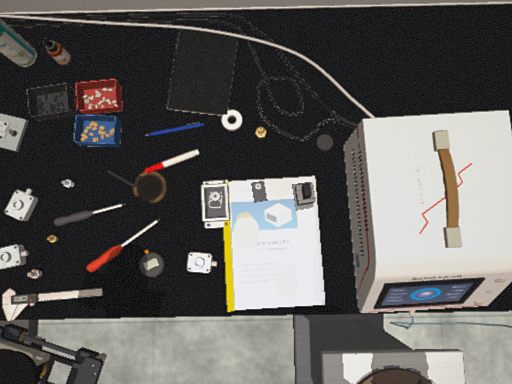

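View pics/wrist0.png

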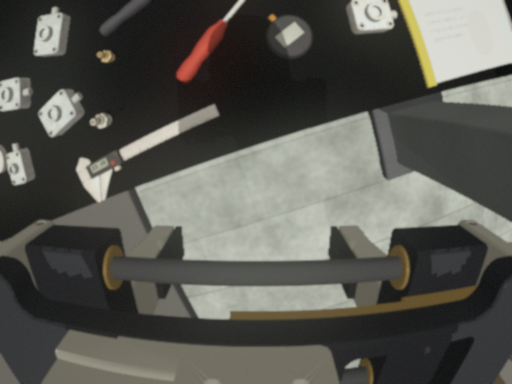

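```bash
cat > h.py <<'E'
import numpy as np,cv2
from plant import sensors,cams
def proj(s,X):
    X=np.atleast_2d(X);c=X@s["R"].T+s["t"];p=c@s["camera_matrix"].T;return p[:,:2]/p[:,2:]
def ray(s,uv,fish=False):
    K=s["camera_matrix"];x=(uv[0]-K[0,2])/K[0,0];y=(uv[1]-K[1,2])/K[1,1]
    if fish:
        r=np.hypot(x,y);d=np.array([x/r*np.sin(r),y/r*np.sin(r),np.cos(r)])
    else: d=np.array([x,y,1.])
    return -s["R"].T@s["t"],s["R"].T@(d/np.linalg.norm(d))
def onz(s,uv,z,fish=False):
    o,d=ray(s,uv,fish);return o+d*(z-o[2])/d[2]
def crop(s,fn,u0,v0,w,h,k):
    im=s["frame"][v0:v0+h,u0:u0+w,::-1];cv2.imwrite(fn,cv2.resize(im,None,fx=k,fy=k,interpolation=cv2.INTER_CUBIC))
E
python3 - <<'E'
from h import *
t=cams.snapshot("top");s=cams.snapshot("scene")
crop(t,"pics/tc.png",190,160,140,80,5.7)
crop(s,"pics/sc.png",180,170,160,120,5)
for uv in [(215,202),(304,193),(259,188),(440,190)]: print(uv,onz(t,uv,0.04))
E
```

```text
(215, 202) [0.49397309 0.39688789 0.04      ]
(304, 193) [0.5107176  0.19186258 0.04      ]
(259, 188) [0.52444162 0.29521371 0.04      ]
(440, 190) [ 0.51138275 -0.1207753   0.04      ]
```

View pics/tc.png

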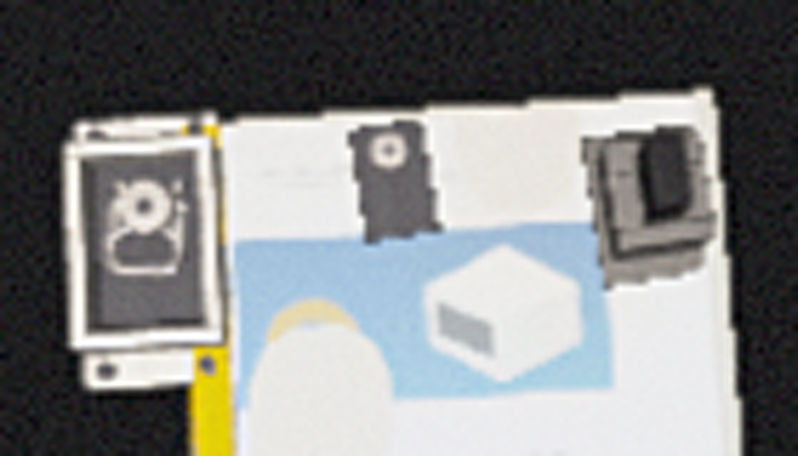

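View pics/sc.png

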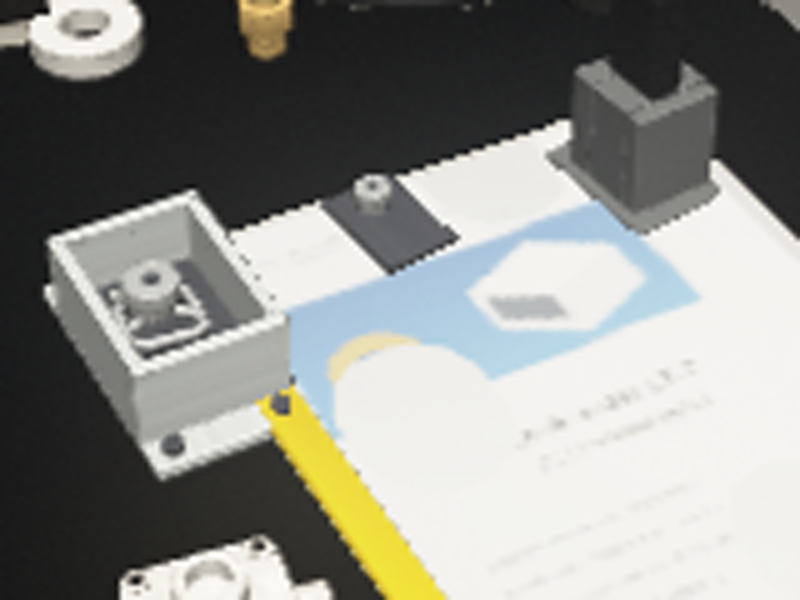

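```bash
python3 - <<'E'
from h import *
t=cams.snapshot("top");s=cams.snapshot("scene")
crop(t,"pics/tc2.png",270,100,242,220,3.3)
crop(s,"pics/sc2.png",280,40,232,232,2.5)
crop(t,"pics/tc3.png",195,172,44,60,10)
crop(t,"pics/tc4.png",285,172,44,44,13)
print(-t["R"].T@t["t"],-s["R"].T@s["t"])
E
```

```text
[0.37877926 0.28173252 1.02614196] [-0.12091747  0.59165809  0.5914488 ]
```

View pics/tc2.png

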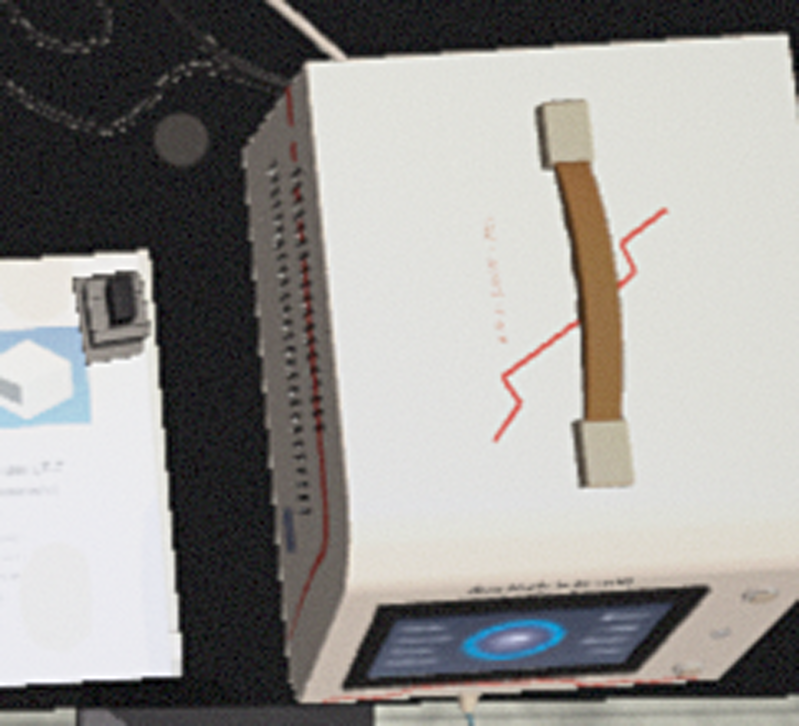

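View pics/sc2.png

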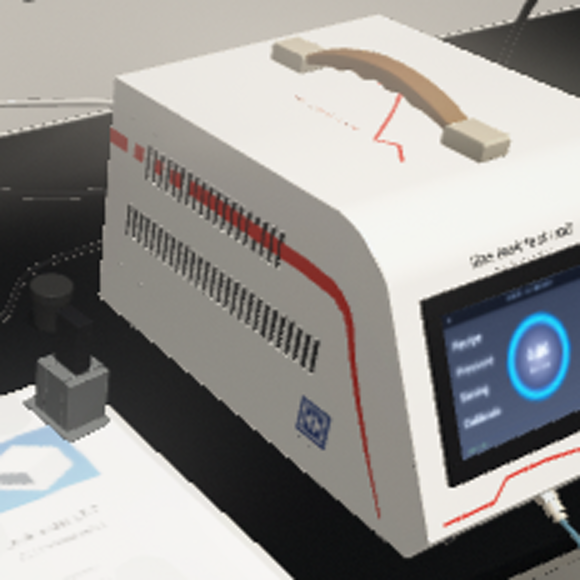

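View pics/tc3.png

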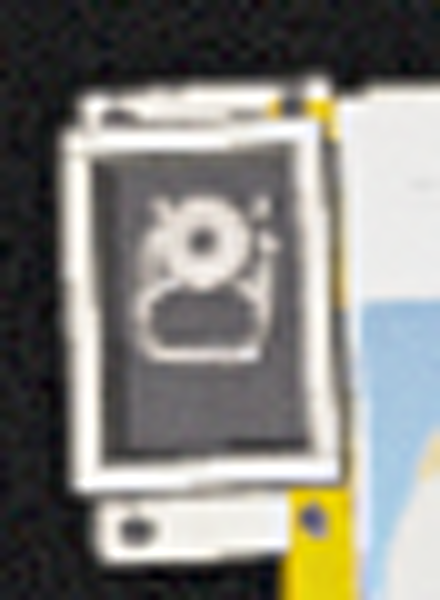

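View pics/tc4.png

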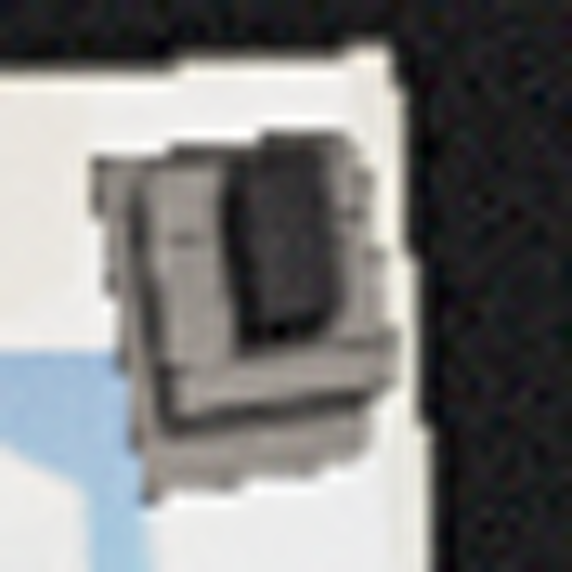

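```bash
python3 - <<'E'
from h import *
t=cams.snapshot("top");s=cams.snapshot("scene")
def u(p,k,o): return (p[0]+.5)/k-.5+o[0],(p[1]+.5)/k-.5+o[1]
for p in [(62,130),(330,115),(342,478),(75,492)]: print('rim',onz(t,u(p,10,(195,172)),.04))
for p in [(92,155),(300,140),(312,455),(105,465)]: print('inner',onz(t,u(p,10,(195,172)),.04))
print('shaft',onz(t,u((205,240),10,(195,172)),.035))
for p in [(135,165),(390,380),(172,430),(350,150)]: print('standtop',onz(t,u(p,13,(285,172)),.05))
for p in [(95,160),(150,500),(370,460)]: print('foot',onz(t,u(p,13,(285,172)),.005))
for p in [(238,145),(325,135),(340,320),(255,335)]: print('handle',onz(t,u(p,13,(285,172)),.096))
for p in [(245,150),(300,695)]: print('inst',onz(t,u(p,3.3,(270,100)),.0))
for p in [(115,82),(105,290),(340,205)]:print('instS',ray(s,u(p,2.5,(280,40))))
print('inst top',onz(t,u((305,65),3.3,(270,100)),.2),onz(t,u((305,65),3.3,(270,100)),.25))
# scene rim corners
for p in [(50,240),(193,192),(290,322),(140,375)]: print('rimS',onz(s,u(p,5,(180,170)),.04))
for p in [(580,65),(640,122),(716,92)]: print('standS',onz(s,u(p,5,(180,170)),.05))
E
```

```text
rim [0.53522439 0.42971618 0.04      ]
rim [0.53747762 0.36771084 0.04      ]
rim [0.45346712 0.36559363 0.04      ]
rim [0.45147182 0.42662525 0.04      ]
inner [0.52923896 0.4227731  0.04      ]
inner [0.53177057 0.37468744 0.04      ]
inner [0.45886225 0.37241295 0.04      ]
inner [0.45750924 0.41976809 0.04      ]
shaft [0.50957621 0.39730654 0.035     ]
standtop [0.53001025 0.21283861 0.05      ]
standtop [0.49109359 0.16943275 0.05      ]
standtop [0.48307302 0.2077741  0.05      ]
standtop [0.53191225 0.17498587 0.05      ]
foot [0.53806141 0.21698691 0.005     ]
foot [0.4751374  0.20876588 0.005     ]
foot [0.48166052 0.16843281 0.005     ]
handle [0.52592436 0.19873654 0.096     ]
handle [0.52732488 0.18411267 0.096     ]
handle [0.49603533 0.18269213 0.096     ]
handle [0.49379967 0.19694094 0.096     ]
inst [0.63161464 0.0874206  0.        ]
inst [0.24107772 0.0669803  0.        ]
instS (array([-0.12091747,  0.59165809,  0.5914488 ]), array([ 0.76875894, -0.51230684, -0.38282031]))
instS (array([-0.12091747,  0.59165809,  0.5914488 ]), array([ 0.7008218 , -0.47268272, -0.53424699]))
instS (array([-0.12091747,  0.59165809,  0.5914488 ]), array([ 0.62129025, -0.63743001, -0.45572075]))
inst top [0.63371147 0.08704754 0.2       ] [0.61828239 0.09883032 0.25      ]
rimS [0.53128463 0.42989529 0.04      ]
rimS [0.53399254 0.37259337 0.04      ]
rimS [0.45105681 0.36883356 0.04      ]
rimS [0.44913537 0.42550608 0.04      ]
standS [0.52830568 0.21024043 0.05      ]
standS [0.48551149 0.20789606 0.05      ]
standS [0.48902283 0.17185323 0.05      ]
```

```bash
cat >> h.py <<'E'
from scipy.spatial.transform import Rotation as Ro
def pose():
    o=sensors.get_obs();return np.array(o["tool_pos"]),Ro.from_euler("xyz",o["orientation"],degrees=True),o
def rel(target,yaw):
    p,R,o=pose();T=Ro.from_euler("xyz",[180,0,yaw],degrees=True)
    d=R.inv().apply(np.array(target)-p)*100
    print("pose",p,o["orientation"],"shift cm",d.round(2),"rotvec",(R.inv()*T).as_rotvec().round(4),"F",np.round(o["force"],2),"t",o["clock"],"open",o["opening"])
E
python3 - <<'E'
from h import *
w=cams.snapshot("wrist");p,R,o=pose()
c=-w["R"].T@w["t"];print(c-p,R.inv().apply(c-p),R.inv().apply(w["R"][2]))
rel([.51,.19,.24],6)
E
```

```text
[ 0.07306424 -0.02513225  0.15855704] [ 0.07726129  0.00097949 -0.15855624] [-0.28730821 -0.00125544  0.95783736]
pose [0.21157386 0.64092299 0.22650886] [ 1.79994641e+02 -5.22891643e-04 -1.82665652e+01] shift cm [42.47 33.47 -1.35] rotvec [ 1.000e-04  0.000e+00 -4.235e-01] F [-1.04  0.12 -0.09] t 0.5 open 0.08753261205283627
```

```bash
python3 - <<'E'
from h import *
rel([.46,.39,.22],2)
E
```

```text
pose [0.21157386 0.64092299 0.22650886] [ 1.79994641e+02 -5.22891643e-04 -1.82665652e+01] shift cm [31.46 16.04  0.65] rotvec [ 1.000e-04  0.000e+00 -3.537e-01] F [-1.04  0.12 -0.09] t 0.5 open 0.08753261205283627
```

Emit:
{"api": "move_arm", "payload": {
  "commands": [
    [8.7,4.5,2.3,0.1,0,0,-0.05],
    [8.7,9,4.6,0.2,0,0,-0.1],
    [8.7,13.5,6.9,0.3,0,0,-0.15],
    [8.7,18,9.2,0.4,0,0,-0.2],
    [8.7,22.5,11.4,0.5,0,0,-0.25],
    [8.7,27,13.7,0.6,0,0,-0.3],
    [8.7,31.5,16,0.6,0,0,-0.354],
    [8.7,31.5,16,0.6,0,0,-0.354]
  ]
}}

```text
clock: 1.5
tool_pos: [0.4624, 0.3878, 0.2207]
orientation: [180.0, -0.0, 1.8]
force: [0.3, 0.9, -0.2]
opening: 0.0867
```

```bash
python3 - <<'E'
from h import *
w=cams.snapshot("wrist");cv2.imwrite("pics/w1.png",w["frame"][:,:,::-1]);import pickle;pickle.dump(w,open("w1.pkl","wb"))
rel([.51,.19,.22],6)
E
```

```text
pose [0.46159004 0.38899692 0.22064907] [-1.79994967e+02 -4.16556977e-03  1.84850633e+00] shift cm [ 4.2  20.05  0.06] rotvec [-0.0001 -0.0001 -0.0725] F [-0.23 -0.74 -0.25] t 1.55 open 0.087038163774874
```

View pics/w1.png

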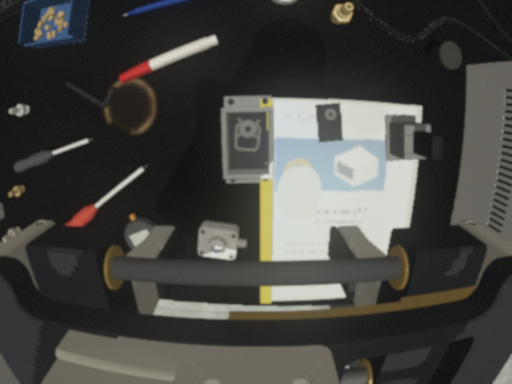

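```bash
python3 - <<'E'
from h import *
import pickle
w=pickle.load(open("w1.pkl","rb"))
crop(w,"pics/w1h.png",212,85,70,105,6)
crop(w,"pics/w1s.png",375,100,80,70,9)
E
```

```text
(no output)
```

View pics/w1h.png

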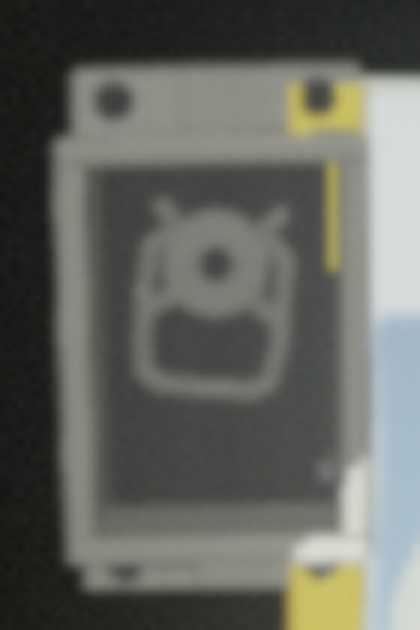

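View pics/w1s.png

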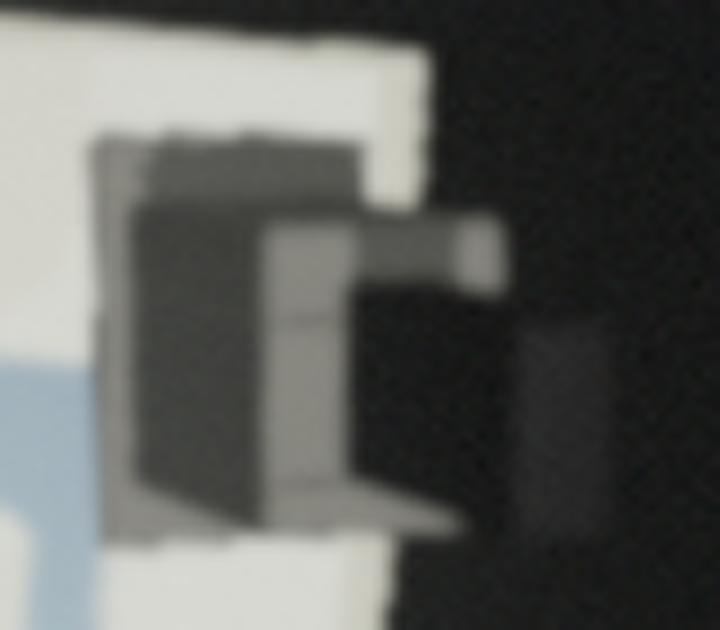

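```bash
python3 - <<'E'
from h import *
import pickle
w=pickle.load(open("w1.pkl","rb"))
def u(p,k,o): return (p[0]+.5)/k-.5+o[0],(p[1]+.5)/k-.5+o[1]
for p in [(52,137),(368,137),(372,548),(68,567)]: print('rim',onz(w,u(p,6,(212,85)),.04,True))
for p in [(90,165),(340,163),(340,535),(98,535)]: print('inner',onz(w,u(p,6,(212,85)),.04,True))
for p in [(70,66),(360,66),(85,590)]: print('flange',onz(w,u(p,6,(212,85)),.006,True))
for z in (.026,.035,.044): print('shaft',onz(w,u((215,263),6,(212,85)),z,True))
for z in (.016,.026,.036): print('loop ends',onz(w,u((150,382),6,(212,85)),z,True),onz(w,u((265,390),6,(212,85)),z,True))
o=(375,100)
for p in [(260,218),(260,528),(345,530)]: print('standtop',onz(w,u(p,9,o),.05,True))
for p in [(265,318),(265,482)]: print('slot',onz(w,u(p,9,o),.05,True))
for p in [(92,135),(102,540)]: print('foot',onz(w,u(p,9,o),.005,True))
for p in [(525,320),(605,320),(610,540),(530,540)]: print('handle',onz(w,u(p,9,o),.096,True))
E
```

```text
rim [0.53575209 0.42998056 0.04      ]
rim [0.53724585 0.37048973 0.04      ]
rim [0.45751428 0.36641479 0.04      ]
rim [0.45186042 0.4260369  0.04      ]
inner [0.53048571 0.42265636 0.04      ]
inner [0.53208809 0.37557744 0.04      ]
inner [0.45992144 0.3727963  0.04      ]
inner [0.45850035 0.42013673 0.04      ]
flange [0.5503383 0.430572  0.006    ]
flange [0.55182618 0.3707523  0.006     ]
flange [0.43803135 0.4259499  0.006     ]
shaft [0.51114158 0.39891651 0.026     ]
shaft [0.51186125 0.39868109 0.035     ]
shaft [0.51258093 0.39844567 0.044     ]
loop ends [0.48543911 0.41189284 0.016     ] [0.48443238 0.38823188 0.016     ]
loop ends [0.48692427 0.41128125 0.026     ] [0.48594525 0.38827163 0.026     ]
loop ends [0.48840943 0.41066966 0.036     ] [0.48745812 0.38831137 0.036     ]
standtop [0.53071823 0.21297789 0.05      ]
standtop [0.48879623 0.20774332 0.05      ]
standtop [0.48945877 0.19386819 0.05      ]
slot [0.51738658 0.21071575 0.05      ]
slot [0.49515857 0.20784874 0.05      ]
foot [0.53901992 0.2187937  0.005     ]
foot [0.47822603 0.21053177 0.005     ]
handle [0.52383086 0.19850699 0.096     ]
handle [0.52511051 0.18613731 0.096     ]
handle [0.49807319 0.18085248 0.096     ]
handle [0.4971533  0.19352665 0.096     ]
```

```bash
python3 - <<'E'
from h import *
rel([.511,.1903,.18],7.3)
E
```

```text
pose [0.46159004 0.38899692 0.22064907] [-1.79994967e+02 -4.16556977e-03  1.84850633e+00] shift cm [ 4.3  20.02  4.06] rotvec [-0.0001 -0.0001 -0.0951] F [-0.23 -0.74 -0.25] t 1.55 open 0.087038163774874
```

Emit:
{"api": "move_arm", "payload": {
  "commands": [
    [8.7,0.9,4,0,0,0,-0.02],
    [8.7,1.8,8,0,0,0,-0.04],
    [8.7,2.7,12.5,0,0,0,-0.06],
    [8.7,3.6,17,0,0,0,-0.08],
    [8.7,4.3,20,0,0,0,-0.095],
    [8.7,4.3,20,2,0,0,-0.095],
    [8.7,4.3,20,4,0,0,-0.095],
    [8.7,4.3,20,4,0,0,-0.095]
  ]
}}

```text
clock: 2.55
tool_pos: [0.5095, 0.1921, 0.1794]
orientation: [179.9, 0.1, 7.5]
force: [0.7, 1.0, -0.1]
opening: 0.0868
```

```bash
python3 - <<'E'
from h import *
w=cams.snapshot("wrist");cv2.imwrite("pics/w2.png",w["frame"][:,:,::-1])
t=cams.snapshot("scene");crop(t,"pics/s2.png",230,40,200,200,3)
rel([.511,.1903,.058],7.3)
E
```

```text
pose [0.51068668 0.19268411 0.18118427] [ 1.79996167e+02 -2.87175118e-02  7.51612608e+00] shift cm [-1.000e-02  2.400e-01  1.232e+01] rotvec [ 0.0001 -0.0005  0.0038] F [-0.39  0.43 -0.09] t 2.65 open 0.08666420286945085
```

View pics/w2.png

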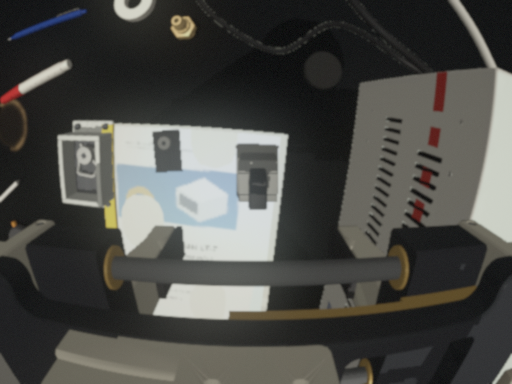

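View pics/s2.png

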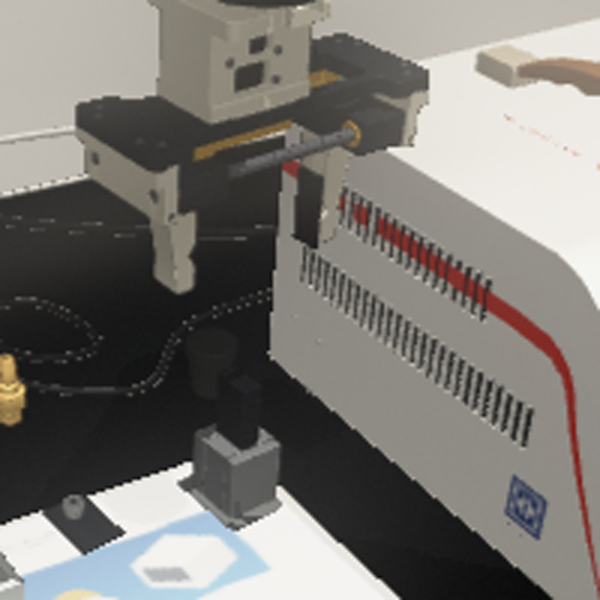

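```bash
python3 - <<'E'
from h import *
w=cams.snapshot("wrist")
for p in [(340,228),(358,85)]: print(onz(w,p,0,True))
crop(w,"pics/w2s.png",225,130,75,90,8)
E
```

```text
[0.45171311 0.07592893 0.        ]
[0.62999097 0.08790838 0.        ]
```

View pics/w2s.png

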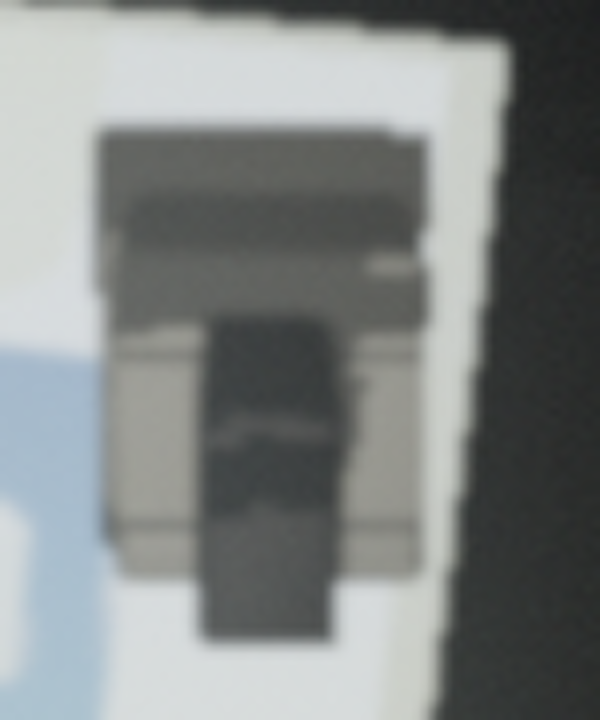

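```bash
python3 - <<'E'
from h import *
w=cams.snapshot("wrist")
def u(p,k,o): return (p[0]+.5)/k-.5+o[0],(p[1]+.5)/k-.5+o[1]
for p in [(203,510),(337,508),(332,640),(201,640)]: print(onz(w,u(p,8,(225,130)),.096,True))
for p in [(112,325),(422,325),(418,578),(115,578)]: print('st',onz(w,u(p,8,(225,130)),.05,True))
rel([.511,.1903,.058],7.3)
E
```

```text
[0.51248416 0.19774118 0.096     ]
[0.51457553 0.18350852 0.096     ]
[0.49957391 0.18192727 0.096     ]
[0.49771693 0.19612135 0.096     ]
st [0.5209401 0.2111998 0.05     ]
st [0.52598779 0.17277001 0.05      ]
st [0.4929378  0.16830105 0.05      ]
st [0.48786831 0.20701983 0.05      ]
pose [0.51094992 0.19272429 0.18156627] [-1.79966725e+02 -7.93938873e-02  7.50747385e+00] shift cm [-0.04  0.25 12.36] rotvec [-0.0006 -0.0014  0.0036] F [0.48 0.2  0.04] t 2.75 open 0.08696779182491782
```

Emit:
{"api": "move_arm", "payload": {
  "commands": [
    [8.7,0,0.2,3,0,0,0.003],
    [8.7,0,0.2,6,0,0,0.003],
    [8.7,0,0.2,9,0,0,0.003],
    [8.7,0,0.2,11.3,0,0,0.003],
    [8.7,0,0.2,12.3,0,0,0.003],
    [8.7,0,0.2,12.3,0,0,0.003],
    [0.5,0,0.2,12.3,0,0,0.003],
    [0.5,0,0.2,12.3,0,0,0.003]
  ]
}}

```text
clock: 3.75
tool_pos: [0.5113, 0.1904, 0.0585]
orientation: [-179.9, -0.1, 7.3]
force: [-0.3, -0.6, 0.3]
opening: 0.0723
```

Emit:
{"api": "move_arm", "payload": {
  "commands": [
    [0.5,0,0,0,0,0,0],
    [0.5,0,0,0,0,0,0],
    [0.5,0,0,0,0,0,0],
    [0.5,0,0,0,0,0,0],
    [0.5,0,0,0,0,0,0],
    [0.5,0,0,0,0,0,0],
    [0.5,0,0,-0.5,0,0,0],
    [0.5,0,0,-0.5,0,0,0]
  ]
}}

```text
clock: 4.75
tool_pos: [0.5111, 0.1901, 0.063]
orientation: [-180.0, -0.0, 7.3]
force: [-0.0, -0.1, -0.8]
opening: 0.0159
```

```bash
python3 - <<'E'
from h import *
w=cams.snapshot("wrist");cv2.imwrite("pics/w3.png",w["frame"][:,:,::-1])
t=cams.snapshot("scene");crop(t,"pics/s3.png",230,100,150,130,5)
rel([.511,.1903,.058],7.3)
E
```

```text
pose [0.51082365 0.18997419 0.06267722] [-1.79990095e+02 -9.11726674e-03  7.28629644e+00] shift cm [ 0.02 -0.03  0.47] rotvec [-0.0002 -0.0002 -0.0002] F [-0.24  0.54 -0.96] t 4.85 open 0.01618003957860949
```

View pics/s3.png

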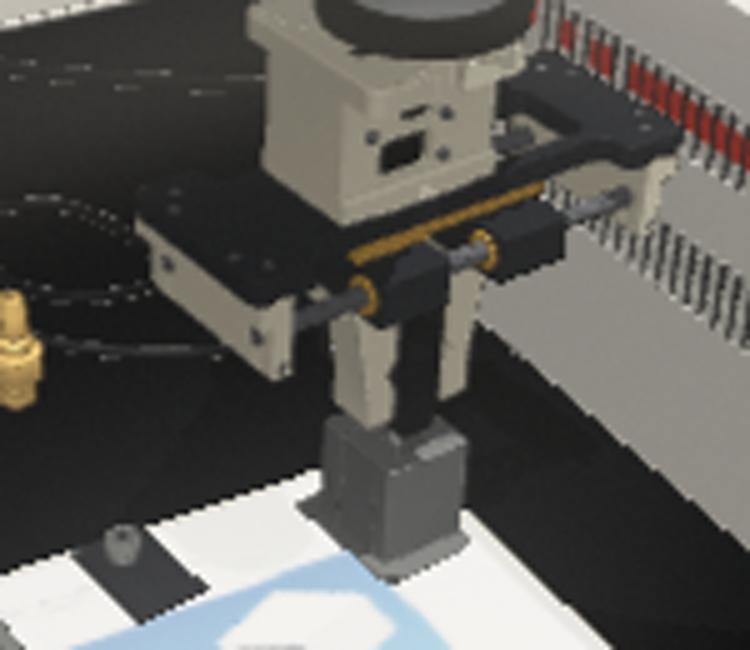

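Emit:
{"api": "move_arm", "payload": {
  "commands": [
    [0.5,0,0,-2,0,0,0],
    [0.5,0,0,-4,0,0,0],
    [0.5,0,0,-6,0,0,0],
    [0.5,0,0,-8,0,0,0],
    [0.5,0,0,-9,0,0,0],
    [0.5,0,-2,-9,0,0,0],
    [0.5,0,-5,-9,0,0,0],
    [0.5,0,-5,-9,0,0,0]
  ]
}}

```text
clock: 5.85
tool_pos: [0.504, 0.2416, 0.1516]
orientation: [180.0, 0.0, 7.4]
force: [-0.3, 0.6, -1.2]
opening: 0.0161
```

```bash
python3 - <<'E'
from h import *
w=cams.snapshot("wrist");cv2.imwrite("pics/w4.png",w["frame"][:,:,::-1])
s=cams.snapshot("scene");crop(s,"pics/s4.png",220,110,120,110,6)
t=cams.snapshot("top");crop(t,"pics/t4.png",230,150,100,80,7)
p,R,o=pose();tip=p-[0,0,.0483];print(proj(s,tip),proj(t,tip))
rel([.495,.398,.12],2.3)
E
```

```text
[[289.06087767 170.15341537]] [[284.51359853 192.5889802 ]]
pose [0.50396492 0.23956418 0.1517611 ] [1.79954365e+02 7.18913476e-02 7.31538689e+00] shift cm [  1.13 -15.83   3.16] rotvec [0.0009 0.0012 0.0875] F [-0.42  0.21 -1.39] t 6.0 open 0.016266212005037875
```

View pics/s4.png

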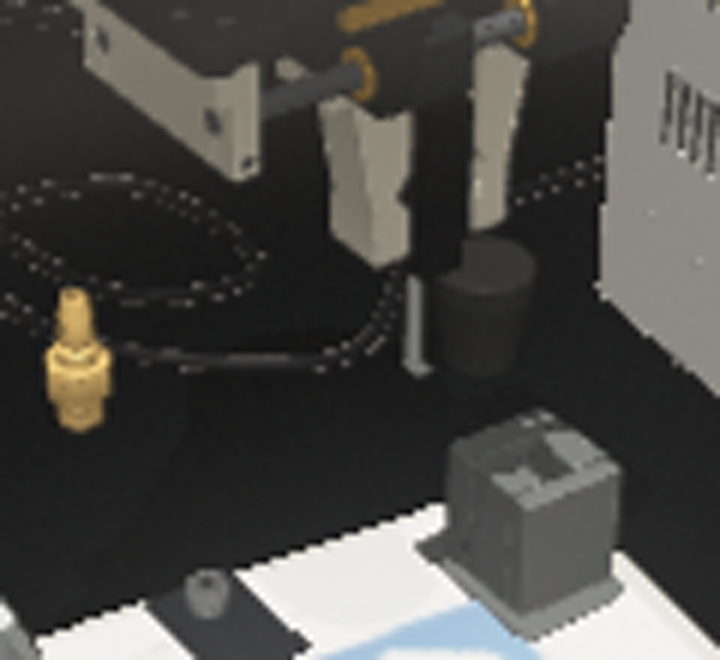

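View pics/w4.png

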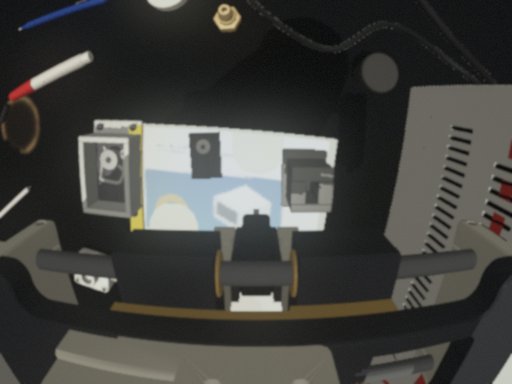

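```bash
python3 - <<'E'
from h import *
s=cams.snapshot("scene")
crop(s,"pics/s4h.png",185,200,60,70,10)
E
```

```text
(no output)
```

View pics/s4h.png

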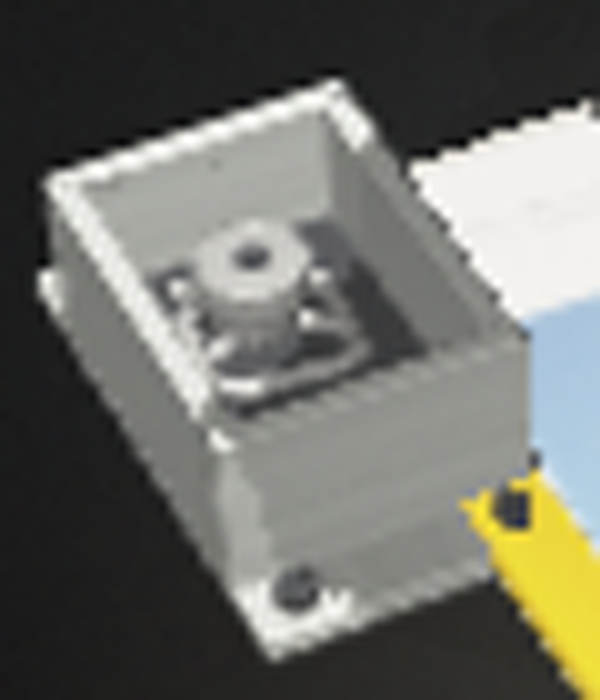

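```bash
python3 - <<'E'
from h import *
s=cams.snapshot("scene")
u=lambda p:((p[0]+.5)/10-.5+185,(p[1]+.5)/10-.5+200)
R=[onz(s,u(p),.04) for p in [(48,180),(338,82),(528,335),(215,438)]]
for r in R: print(r)
c=np.mean(R,0);print('c',c, c+[.016,.0006,0])
for z in (.024,.028,.032,.036,.04): print(z,'head',onz(s,u((252,258)),z), 'platecorner(exp .5314,.376 if shift 0)',onz(s,u((330,222)),z-.014))
print(onz(s,u((325,108)),.04))
E
```

```text
[0.53162538 0.43026055 0.04      ]
[0.53456479 0.37206515 0.04      ]
[0.45353268 0.36823947 0.04      ]
[0.45323989 0.42679905 0.04      ]
c [0.49324068 0.39934105 0.04      ] [0.50924068 0.39994105 0.04      ]
0.024 head [0.51236324 0.39900501 0.024     ] platecorner(exp .5314,.376 if shift 0) [0.53116357 0.37717961 0.01      ]
0.028 head [0.50789918 0.40036304 0.028     ] platecorner(exp .5314,.376 if shift 0) [0.52667766 0.37865508 0.014     ]
0.032 head [0.50343513 0.40172107 0.032     ] platecorner(exp .5314,.376 if shift 0) [0.52219176 0.38013056 0.018     ]
0.036 head [0.49897107 0.4030791  0.036     ] platecorner(exp .5314,.376 if shift 0) [0.51770585 0.38160603 0.022     ]
0.04 head [0.49450702 0.40443713 0.04      ] platecorner(exp .5314,.376 if shift 0) [0.51321995 0.38308151 0.026     ]
[0.5284339  0.37708908 0.04      ]
```

Emit:
{"api": "move_arm", "payload": {
  "commands": [
    [0.5,0.2,-3,0,0,0,0.015],
    [0.5,0.5,-7,0,0,0,0.035],
    [0.5,0.8,-11,0,0,0,0.055],
    [0.5,1.1,-14.5,0,0,0,0.075],
    [0.5,1.2,-15.8,0,0,0,0.087],
    [0.5,1.2,-15.8,2.5,0,0,0.087],
    [0.5,1.2,-15.8,4.8,0,0,0.087],
    [0.5,1.2,-15.8,4.8,0,0,0.087]
  ]
}}

```text
clock: 7.1
tool_pos: [0.4956, 0.3959, 0.1027]
orientation: [179.8, 0.2, 2.2]
force: [0.7, -0.1, -0.4]
opening: 0.0156
```

```bash
python3 - <<'E'
from h import *
w=cams.snapshot("wrist");crop(w,"pics/w5.png",205,150,100,100,6)
s=cams.snapshot("scene");crop(s,"pics/s5.png",175,170,90,90,8)
t=cams.snapshot("top");crop(t,"pics/t5.png",180,150,80,80,7)
p,R,o=pose();tip=p-[0,0,.0483];
u=(proj(s,tip)[0]-[175,170]+.5)*8-.5;print(u)
rel([.4955,.398,.10],2.3)
E
```

```text
[299.31634174 371.81048218]
pose [0.49700566 0.39783194 0.10570424] [-1.79954493e+02 -6.18858844e-02  2.28749905e+00] shift cm [-0.15 -0.02  0.57] rotvec [-0.0008 -0.0011 -0.0002] F [ 0.6  -0.36 -0.06] t 7.25 open 0.01574245080559328
```

View pics/s5.png

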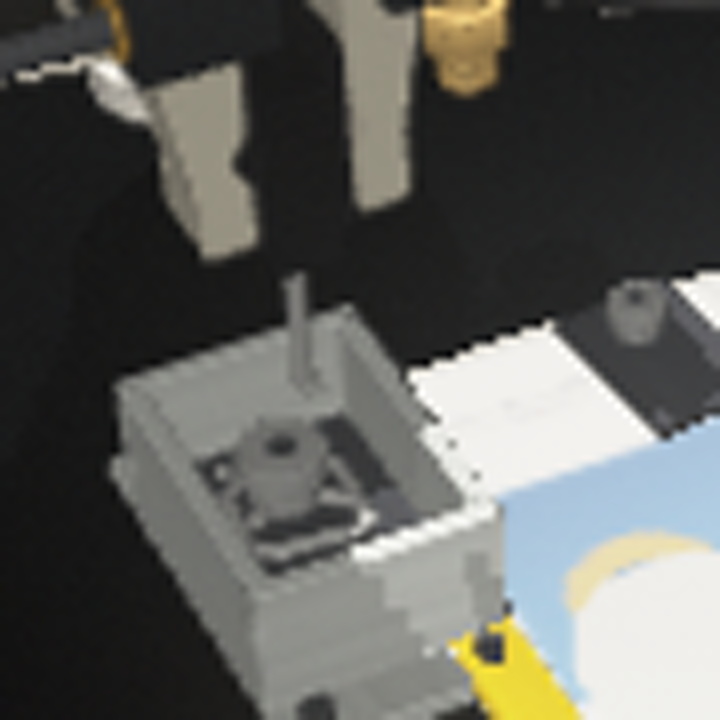

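View pics/w5.png

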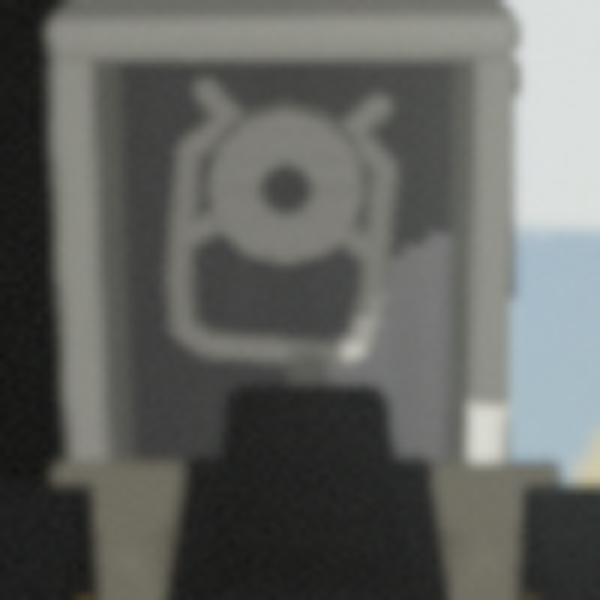

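View pics/t5.png

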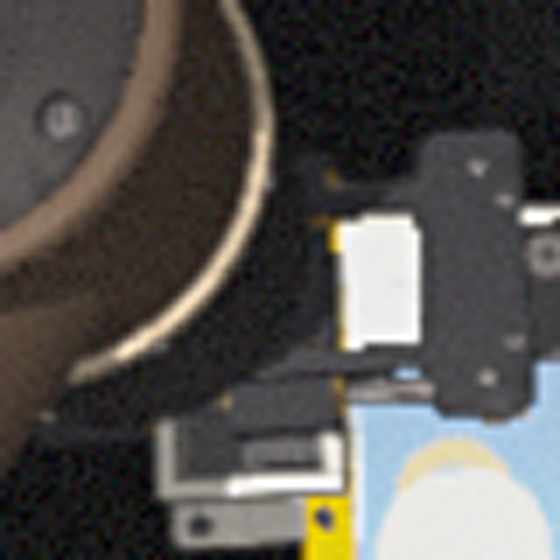

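```bash
python3 - <<'E'
from h import *
s=cams.snapshot("scene");crop(s,"pics/s6.png",205,200,20,26,24)
w=cams.snapshot("wrist");crop(w,"pics/w6.png",215,160,70,60,9)
p,R,o=pose();print(p)
tip=np.array([.4961,.3975,.105-.0483]);
print((proj(s,tip)[0]-[205,200]+.5)*24-.5)
def pw(X):
    c=w["R"]@X+w["t"];th=np.arctan2(np.hypot(c[0],c[1]),c[2]);f=w["camera_matrix"][0,0]
    return w["camera_matrix"][:2,2]+f*th*c[:2]/np.hypot(c[0],c[1])
print((pw(tip)-[215,160]+.5)*9-.5)
g=np.array([.4955,.398,.0125]);print((pw(g)-[215,160]+.5)*9-.5)
E
```

```text
[0.49695242 0.39813305 0.10590269]
[188.21965756 409.464972  ]
[372.73107387 468.69302225]
[368.0868511  317.23321516]
```

View pics/s6.png

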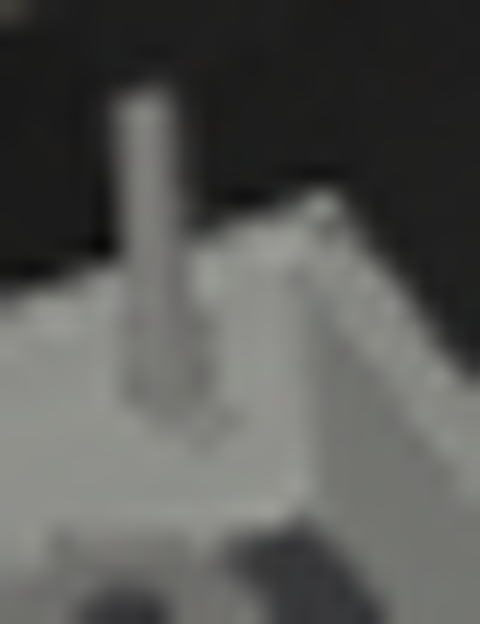

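View pics/w6.png

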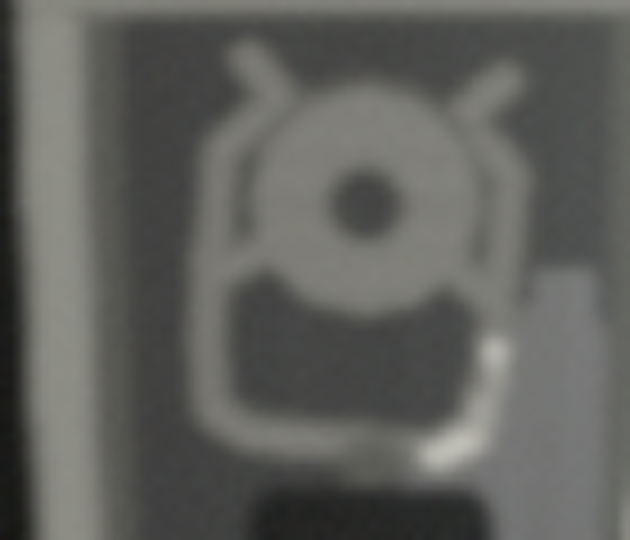

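```bash
python3 - <<'E'
from h import *
w=cams.snapshot("wrist")
u=lambda p:((p[0]+.5)/9-.5+215,(p[1]+.5)/9-.5+160)
print('loop inner',onz(w,u((350,415)),.019,True),'loop mid',onz(w,u((350,435)),.0205,True),'outer',onz(w,u((350,458)),.019,True))
print('head edge near',onz(w,u((367,315)),.0265,True),'far',onz(w,u((367,80)),.0265,True),'c',onz(w,u((367,202)),.0265,True))
print('loop sides',onz(w,u((205,340)),.0185,True),onz(w,u((495,340)),.0185,True))
print('shank',onz(w,u((375,470)),.0567,True))
E
```

```text
loop inner [0.48742334 0.39951602 0.019     ] loop mid [0.48589697 0.39944593 0.0205    ] outer [0.482968   0.39935389 0.019     ]
head edge near [0.49998272 0.39831747 0.0265    ] far [0.52232764 0.39917827 0.0265    ] c [0.51085613 0.3987361  0.0265    ]
loop sides [0.49435431 0.41380474 0.0185    ] [0.4954673  0.38579916 0.0185    ]
shank [0.49591582 0.39738711 0.0567    ]
```

Emit:
{"api": "move_arm", "payload": {
  "commands": [
    [0.5,-0.1,-0.05,0.4,0,0,0],
    [0.5,-0.1,-0.05,1.0,0,0,0],
    [0.5,-0.1,-0.05,1.6,0,0,0],
    [0.5,-0.1,-0.05,2.2,0,0,0],
    [0.5,-0.1,-0.05,2.7,0,0,0],
    [0.5,-0.1,-0.05,3.1,0,0,0],
    [0.5,-0.1,-0.05,3.4,0,0,0],
    [0.5,-0.1,-0.05,3.4,0,0,0]
  ]
}}

```text
clock: 8.4
tool_pos: [0.4952, 0.3982, 0.0703]
orientation: [180.0, 0.0, 2.3]
force: [0.6, 0.1, -1.9]
opening: 0.0158
```

```bash
python3 - <<'E'
from h import *
s=cams.snapshot("scene");crop(s,"pics/s7.png",190,195,60,70,9)
w=cams.snapshot("wrist");crop(w,"pics/w7.png",215,160,70,60,9)
rel([.4955,.398,.06],2.3)
E
```

```text
pose [0.49541316 0.39831785 0.07069496] [-1.79992911e+02 -9.25058610e-03  2.30472751e+00] shift cm [0.01 0.03 1.07] rotvec [-0.0001 -0.0002  0.0001] F [-0.53 -0.12 -1.3 ] t 8.5 open 0.015656762596004577
```

View pics/s7.png

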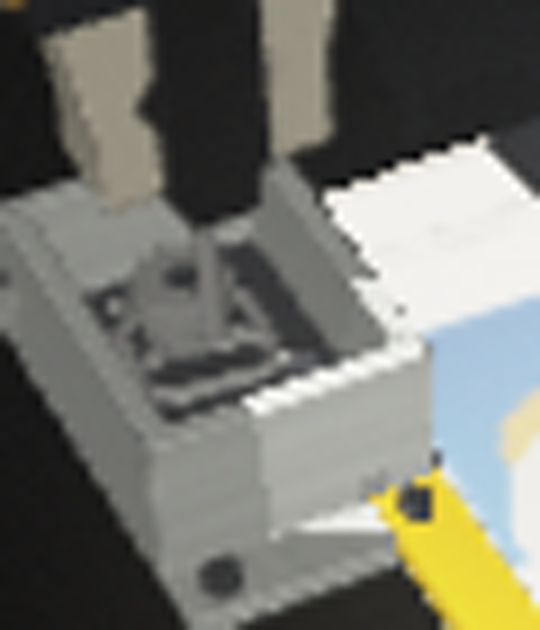

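View pics/w7.png

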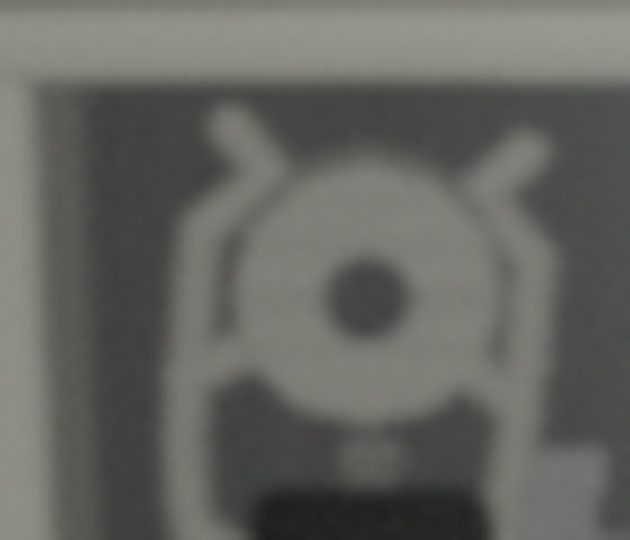

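Emit:
{"api": "move_arm", "payload": {
  "commands": [
    [0.5,0,0,0.1,0,0,0],
    [0.5,0,0,0.2,0,0,0],
    [0.5,0,0,0.3,0,0,0],
    [0.5,0,0,0.4,0,0,0],
    [0.5,0,0,0.5,0,0,0],
    [0.5,0,0,0.6,0,0,0],
    [0.5,0,0,0.65,0,0,0],
    [0.5,0,0,0.65,0,0,0]
  ]
}}

```text
clock: 9.5
tool_pos: [0.4953, 0.3982, 0.064]
orientation: [180.0, 0.0, 2.3]
force: [0.4, 0.6, -0.7]
opening: 0.0158
```

Emit:
{"api": "move_arm", "payload": {
  "commands": [
    [0.5,0,0,0.03,0,0,0],
    [0.5,0,0,0.06,0,0,0],
    [0.5,0,0,0.09,0,0,0],
    [0.5,0,0,0.12,0,0,0],
    [0.5,0,0,0.15,0,0,0],
    [0.5,0,0,0.15,0,0,0],
    [0.5,0,0,0.15,0,0,0],
    [0.5,0,0,0.15,0,0,0]
  ]
}}

```text
clock: 10.5
tool_pos: [0.4953, 0.3982, 0.0626]
orientation: [180.0, -0.0, 2.3]
force: [-1.1, 0.6, -0.8]
opening: 0.0159
```

Emit:
{"api": "move_arm", "payload": {
  "commands": [
    [0.5,0,0,0.03,0,0,0],
    [0.5,0,0,0.06,0,0,0],
    [0.5,0,0,0.09,0,0,0],
    [0.5,0,0,0.12,0,0,0],
    [0.5,0,0,0.12,0,0,0],
    [0.5,0,0,0.12,0,0,0],
    [0.5,0,0,0.12,0,0,0],
    [0.5,0,0,0.12,0,0,0]
  ]
}}

```text
clock: 11.5
tool_pos: [0.4953, 0.3983, 0.0614]
orientation: [-180.0, -0.0, 2.3]
force: [0.7, -0.5, 0.1]
opening: 0.0159
```

Emit:
{"api": "move_arm", "payload": {
  "commands": [
    [0.5,0,0,0.03,0,0,0],
    [0.5,0,0,0.06,0,0,0],
    [0.5,0,0,0.09,0,0,0],
    [0.5,0,0,0.12,0,0,0],
    [0.5,0,0,0.12,0,0,0],
    [0.5,0,0,0.12,0,0,0],
    [0.5,0,0,0.12,0,0,0],
    [0.5,0,0,0.12,0,0,0]
  ]
}}

```text
clock: 12.5
tool_pos: [0.4954, 0.3983, 0.0603]
orientation: [-180.0, -0.0, 2.3]
force: [-1.2, -0.6, 3.6]
opening: 0.016
```

Emit:
{"api": "move_arm", "payload": {
  "commands": [
    [0.5,0,0,0.02,0,0,0],
    [0.5,0,0,0.04,0,0,0],
    [0.5,0,0,0.06,0,0,0],
    [0.5,0,0,0.06,0,0,0],
    [0.5,0,0,0.06,0,0,0],
    [0.5,0,0,0.06,0,0,0],
    [0.5,0,0,0.06,0,0,0],
    [0.5,0,0,0.06,0,0,0]
  ]
}}

```text
clock: 13.5
tool_pos: [0.4954, 0.3983, 0.0598]
orientation: [-180.0, -0.0, 2.3]
force: [-2.5, -0.7, 5.0]
opening: 0.0158
```

```bash
python3 - <<'E'
from h import *
w=cams.snapshot("wrist");crop(w,"pics/w8.png",215,160,70,60,9)
s=cams.snapshot("scene");crop(s,"pics/s8.png",190,195,60,70,9)
o=sensors.get_obs();print(o["force"],o["moment"])
E
```

```text
[-1.20172958 -1.17577319  5.06919423] [-0.61048753  0.71182935  0.02459772]
```

View pics/w8.png

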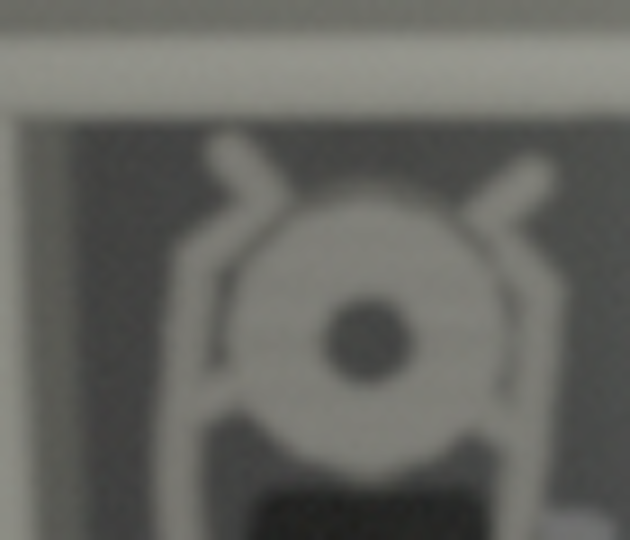

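View pics/s8.png

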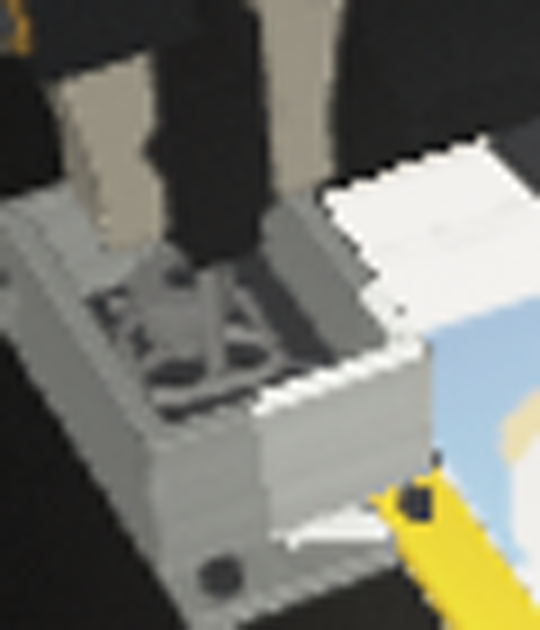

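Emit:
{"api": "move_arm", "payload": {
  "commands": [
    [0.5,0,0,0.03,0,0,0],
    [0.5,0,0,0.06,0,0,0],
    [0.5,0,0,0.09,0,0,0],
    [0.5,0,0,0.09,0,0,0],
    [0.5,0,0,0.09,0,0,0],
    [0.5,0,0,0.09,0,0,0],
    [0.5,0,0,0.09,0,0,0],
    [0.5,0,0,0.09,0,0,0]
  ]
}}

```text
clock: 14.6
tool_pos: [0.4954, 0.3983, 0.0592]
orientation: [-180.0, -0.0, 2.3]
force: [-2.4, -0.9, 8.0]
opening: 0.0155
```

Emit:
{"api": "move_arm", "payload": {
  "commands": [
    [0.5,0,0,0.02,0,0,0],
    [0.5,0,0,0.04,0,0,0],
    [0.5,0,0,0.04,0,0,0],
    [0.5,0,0,0.04,0,0,0],
    [0.5,0,0,0.04,0,0,0],
    [0.5,0,0,0.04,0,0,0],
    [0.5,0,0,0.04,0,0,0],
    [0.5,0,0,0.04,0,0,0]
  ]
}}

```text
clock: 15.6
tool_pos: [0.4954, 0.3983, 0.0589]
orientation: [-180.0, -0.0, 2.3]
force: [-2.5, -1.3, 9.5]
opening: 0.0157
```

Emit:
{"api": "move_arm", "payload": {
  "commands": [
    [0.5,0,0,-0.08,0,0,0],
    [0.5,0,0,-0.16,0,0,0],
    [0.5,0,0,-0.24,0,0,0],
    [0.5,0,0,-0.24,0,0,0],
    [0.5,0,0,-0.24,0,0,0],
    [0.5,0,0,-0.24,0,0,0],
    [0.5,0,0,-0.24,0,0,0],
    [0.5,0,0,-0.24,0,0,0]
  ]
}}

```text
clock: 16.6
tool_pos: [0.4953, 0.3983, 0.0605]
orientation: [-180.0, 0.0, 2.3]
force: [0.2, 0.6, -0.5]
opening: 0.0159
```

```bash
python3 - <<'E'
from h import *
s=cams.snapshot("scene");crop(s,"pics/s9.png",190,195,60,70,9)
o=sensors.get_obs();print(o["force"],o["moment"],o["tool_pos"])
E
```

```text
[ 0.63049767  1.17566385 -0.21789158] [ 0.03430933 -0.07073104  0.00734425] [0.49526925 0.39823161 0.06050472]
```

Emit:
{"api": "move_arm", "payload": {
  "commands": [
    [0.5,0,0,-0.03,0,0,0],
    [0.5,-0.1,0,-0.03,0,0,0],
    [0.5,-0.2,0,-0.03,0,0,0],
    [0.5,-0.3,0,-0.03,0,0,0],
    [0.5,-0.4,0,-0.03,0,0,0],
    [0.5,-0.5,0,-0.03,0,0,0],
    [0.5,-0.5,0,-0.03,0,0,0],
    [0.5,-0.5,0,-0.03,0,0,0]
  ]
}}

```text
clock: 17.65
tool_pos: [0.4903, 0.398, 0.061]
orientation: [180.0, -0.0, 2.3]
force: [-0.3, -0.1, 0.1]
opening: 0.016
```

```bash
python3 - <<'E'
from h import *
s=cams.snapshot("scene");crop(s,"pics/s10.png",190,195,60,70,9)
w=cams.snapshot("wrist");crop(w,"pics/w10.png",215,160,70,60,9)
o=sensors.get_obs();print(o["force"],o["moment"],o["tool_pos"])
E
```

```text
[-0.7796273  -0.57930043  0.17647287] [-0.08573077 -0.00256906 -0.03437516] [0.49034666 0.39805306 0.06096576]
```

View pics/s10.png

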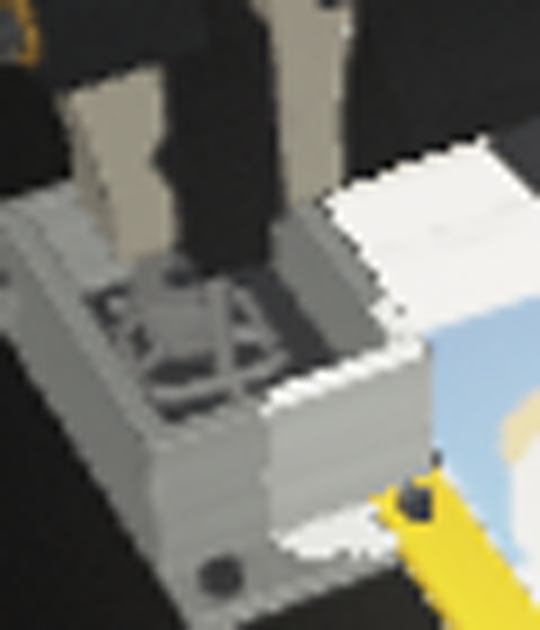

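View pics/w10.png

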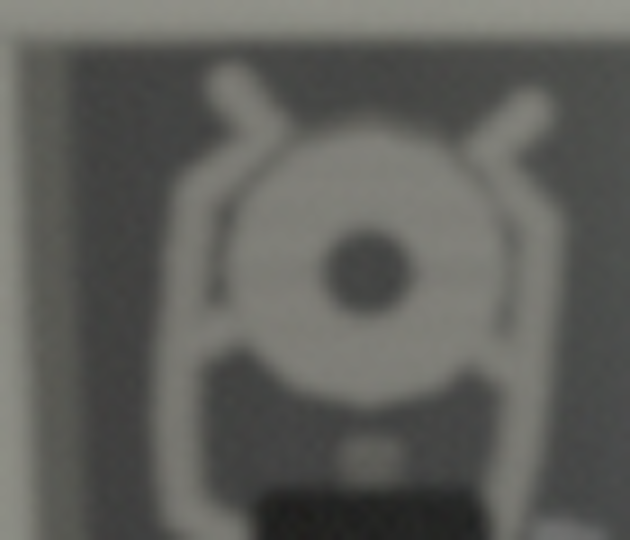

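Emit:
{"api": "move_arm", "payload": {
  "commands": [
    [0.5,-0.15,0,0,0,0,0],
    [0.5,-0.3,0,0,0,0,0],
    [0.5,-0.45,0,0,0,0,0],
    [0.5,-0.6,0,0,0,0,0],
    [0.5,-0.75,0,0,0,0,0],
    [0.5,-0.85,0,0,0,0,0],
    [0.5,-0.85,0,0,0,0,0],
    [0.5,-0.85,0,0,0,0,0]
  ]
}}

```text
clock: 18.75
tool_pos: [0.4841, 0.3991, 0.062]
orientation: [-179.9, -0.2, 2.3]
force: [7.9, 0.4, -3.2]
opening: 0.016
```

Emit:
{"api": "move_arm", "payload": {
  "commands": [
    [0.5,-0.15,0,0,0,0,0],
    [0.5,-0.3,0,0,0,0,0],
    [0.5,-0.45,0,0,0,0,0],
    [0.5,-0.6,0,0,0,0,0],
    [0.5,-0.7,0,0,0,0,0],
    [0.5,-0.8,0,0,0,0,0],
    [0.5,-0.8,0,0,0,0,0],
    [0.5,-0.8,0,0,0,0,0]
  ]
}}

```text
clock: 19.75
tool_pos: [0.476, 0.3987, 0.0619]
orientation: [-179.9, -0.2, 2.3]
force: [9.6, 0.5, -2.4]
opening: 0.0161
```

```bash
python3 - <<'E'
from h import *
s=cams.snapshot("scene");crop(s,"pics/s11.png",190,195,60,70,9)
w=cams.snapshot("wrist");crop(w,"pics/w11.png",205,130,90,80,7)
o=sensors.get_obs();print(o["force"],o["moment"],o["tool_pos"])
E
```

```text
[ 8.68324464  0.23343665 -2.53751146] [ 2.31608593e-01 -3.61239718e+00 -2.47963079e-04] [0.4760153  0.39872619 0.06193852]
```

View pics/s11.png

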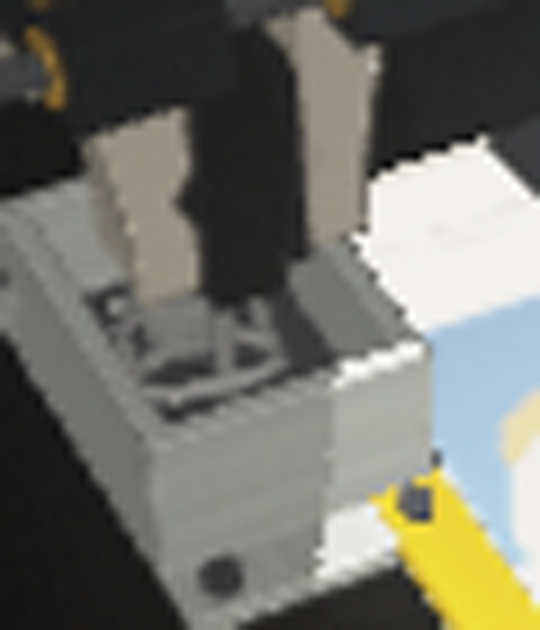

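View pics/w11.png

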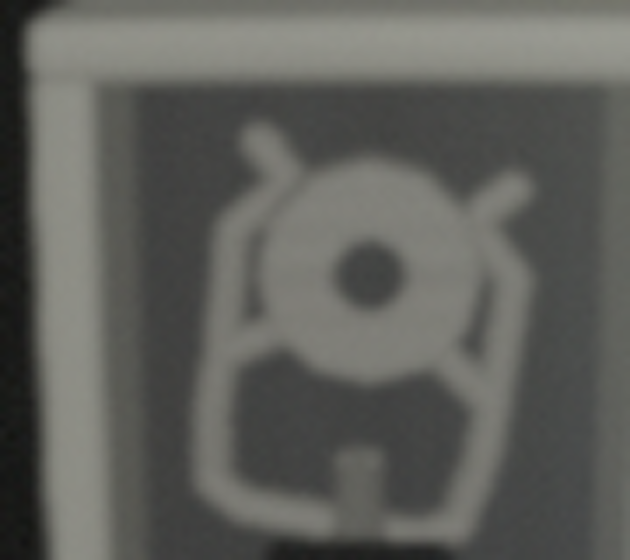

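```bash
python3 - <<'E'
from h import *
w=cams.snapshot("wrist")
u=lambda p:((p[0]+.5)/7-.5+205,(p[1]+.5)/7-.5+130)
print('loop mid',onz(w,u((290,512)),.0205,True),onz(w,u((425,527)),.0205,True))
print('head c',onz(w,u((369,273)),.0265,True))
print('arm tips',onz(w,u((258,138)),.016,True),onz(w,u((515,185)),.016,True))
for z in (.012,.02): print('tip back',onz(w,u((360,452)),z,True))
o=sensors.get_obs();print(o["force"],o["tool_pos"],o["orientation"])
s=cams.snapshot("scene");crop(s,"pics/s12.png",195,190,45,60,12)
E
```

```text
loop mid [0.48456219 0.40571231 0.0205    ] [0.48351287 0.39192874 0.0205    ]
head c [0.51092152 0.39877307 0.0265    ]
arm tips [0.52197193 0.41023103 0.016     ] [0.51828955 0.38448126 0.016     ]
tip back [0.48862874 0.39877986 0.012     ]
tip back [0.49107002 0.398856   0.02      ]
[ 8.8284278   0.71875491 -2.44577773] [0.47599898 0.39873511 0.06194868] [-179.85102647   -0.22231498    2.34392611]
```

View pics/s12.png

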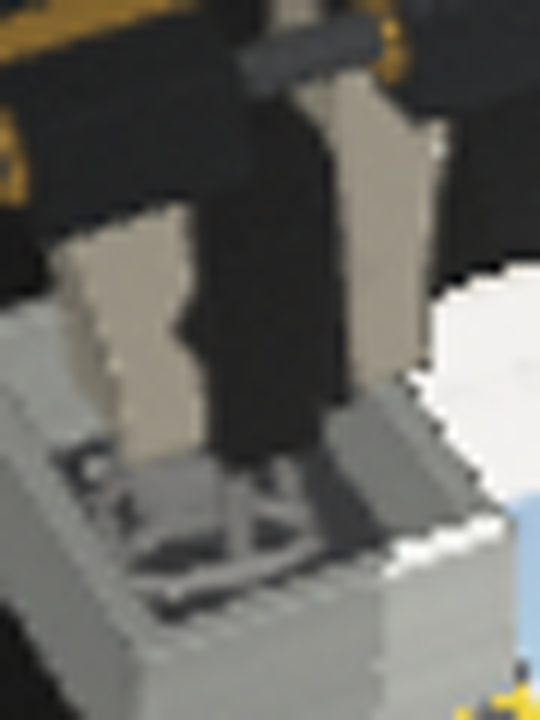

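Emit:
{"api": "move_arm", "payload": {
  "commands": [
    [0.5,-0.15,0,0,0,-0.08,0],
    [0.5,-0.3,0,0,0,-0.15,0],
    [0.5,-0.3,0,0,0,-0.15,0],
    [0.5,-0.3,0,0,0,-0.15,0],
    [0.5,-0.3,0,0,0,-0.15,0],
    [0.5,-0.3,0,0,0,-0.15,0],
    [0.5,-0.3,0,0,0,-0.15,0],
    [0.5,-0.3,0,0,0,-0.15,0]
  ]
}}

```text
clock: 20.95
tool_pos: [0.4729, 0.3981, 0.0617]
orientation: [-179.9, 8.4, 2.3]
force: [8.2, -0.6, -2.2]
opening: 0.0157
```

```bash
python3 - <<'E'
from h import *
s=cams.snapshot("scene");crop(s,"pics/s13.png",190,190,60,70,9)
w=cams.snapshot("wrist");crop(w,"pics/w13.png",195,110,110,100,7)
o=sensors.get_obs();print(o["force"],o["moment"],o["tool_pos"],o["orientation"],o["clock"])
E
```

```text
[ 8.47473165 -0.41706388 -1.89373677] [-0.02759292 -3.80340288  0.01704878] [0.47285379 0.39805468 0.06169804] [-179.90190013    8.3515374     2.34682537] 21.05
```

View pics/s13.png

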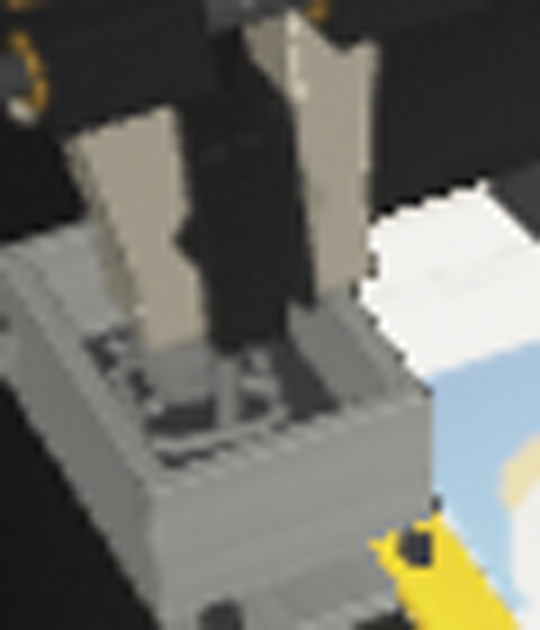

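View pics/w13.png

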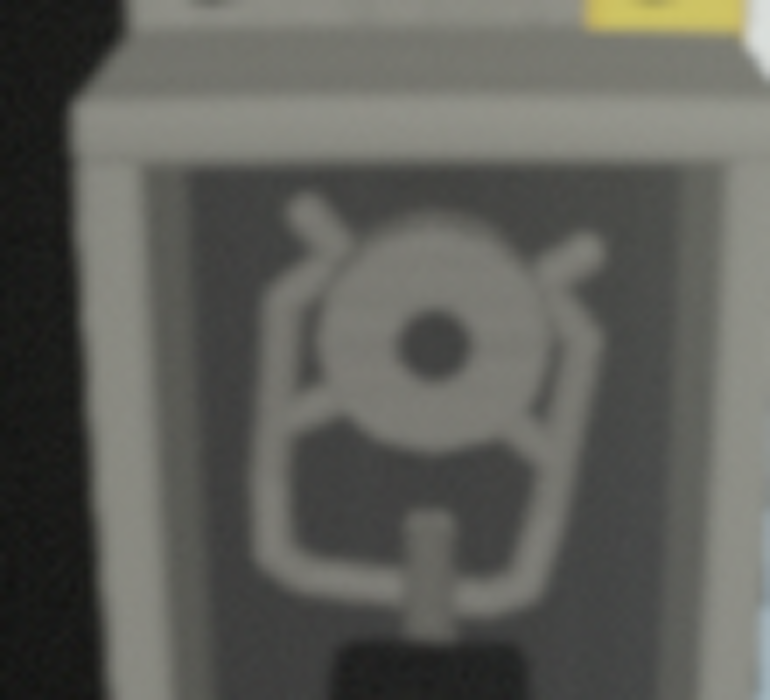

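```bash
python3 - <<'E'
from h import *
w=cams.snapshot("wrist")
u=lambda p:((p[0]+.5)/7-.5+195,(p[1]+.5)/7-.5+110)
print('loop mid',onz(w,u((340,580)),.0205,True),onz(w,u((490,597)),.0205,True))
print('head c',onz(w,u((435,343)),.0265,True))
print('arm tips',onz(w,u((300,208)),.016,True),onz(w,u((592,245)),.016,True))
for z in (.012,): print('tip back',onz(w,u((428,512)),z,True))
print('shank entering handle',onz(w,u((430,640)),.052,True))
o=sensors.get_obs();print(o["force"],o["tool_pos"],o["orientation"])
E
```

```text
loop mid [0.48364838 0.4069492  0.0205    ] [0.48238595 0.39197424 0.0205    ]
head c [0.51081054 0.39862087 0.0265    ]
arm tips [0.52033117 0.41181029 0.016     ] [0.51781204 0.38391128 0.016     ]
tip back [0.48767903 0.39838778 0.012     ]
shank entering handle [0.49329636 0.39833275 0.052     ]
[ 7.35125678 -0.50614933 -1.54389776] [0.47287438 0.39806953 0.06172783] [-179.89907125    8.3485605     2.34630255]
```

```bash
cat > k.py <<'E'
from h import *
D=.286
TT=np.array([.0673*np.sin(D),0,-.019+.0673*np.cos(D)])
def tgt(tip,yaw,pitch=np.degrees(D)):
    R=Ro.from_euler("xyz",[180,pitch,yaw],degrees=True)
    return np.array(tip)-R.apply(TT),R
def rows(p0,R0,wps):
    for tip,yaw,pit in wps:
        p,R=tgt(tip,yaw,pit)
        print(yaw,(R0.inv().apply(p-p0)*100).round(2),(R0.inv()*R).as_rotvec().round(3),p.round(4))
E
python3 - <<'E'
from k import *
p0=np.array([.471,.3972,.0614]);R0=Ro.from_euler("xyz",[180,8.55,2.3],degrees=True)
wps=[((.489,.398,.0143),2.3,12),((.493,.398,.0145),2.3,16.4)]+[((.493,.398,.0145),y,16.4) for y in (-7.7,-17.7,-27.7,-37.7,-47.7,-57.7,-67.7,-77.7)]
rows(p0,R0,wps)
E
```

```text
2.3 [ 0.86 -0.01 -0.27] [ 0.   -0.06 -0.  ] [0.4799 0.3976 0.0628]
2.3 [ 1.62  0.01 -0.46] [-0.    -0.137 -0.   ] [0.4877 0.3978 0.0636]
-7.7 [ 1.62 -0.08 -0.46] [ 0.038 -0.137  0.171] [0.4877 0.3987 0.0636]
-17.7 [ 1.65 -0.17 -0.47] [ 0.075 -0.136  0.341] [0.4879 0.3996 0.0636]
-27.7 [ 1.69 -0.26 -0.47] [ 0.113 -0.134  0.512] [0.4883 0.4005 0.0636]
-37.7 [ 1.74 -0.34 -0.48] [ 0.151 -0.131  0.682] [0.4888 0.4013 0.0636]
-47.7 [ 1.8  -0.4  -0.49] [ 0.189 -0.128  0.853] [0.4894 0.402  0.0636]
-57.7 [ 1.88 -0.45 -0.5 ] [ 0.226 -0.124  1.023] [0.4901 0.4025 0.0636]
-67.7 [ 1.96 -0.49 -0.51] [ 0.264 -0.12   1.194] [0.491  0.4029 0.0636]
-77.7 [ 2.05 -0.52 -0.53] [ 0.302 -0.114  1.364] [0.4919 0.4032 0.0636]
```

Emit:
{"api": "move_arm", "payload": {
  "commands": [
    [0.5,0.86,0,-0.27,0,-0.06,0],
    [0.5,1.62,0,-0.46,0,-0.137,0],
    [0.5,1.62,-0.08,-0.46,0.038,-0.137,0.171],
    [0.5,1.65,-0.17,-0.47,0.075,-0.136,0.341],
    [0.5,1.69,-0.26,-0.47,0.113,-0.134,0.512],
    [0.5,1.74,-0.34,-0.48,0.151,-0.131,0.682],
    [0.5,1.8,-0.4,-0.49,0.189,-0.128,0.853],
    [0.5,1.88,-0.45,-0.5,0.226,-0.124,1.023]
  ]
}}

```text
clock: 22.1
tool_pos: [0.4894, 0.4023, 0.063]
orientation: [179.9, 16.4, -58.0]
force: [-0.8, 0.6, -0.4]
opening: 0.0156
```

```bash
python3 - <<'E'
from h import *
s=cams.snapshot("scene");crop(s,"pics/s14.png",180,180,70,85,8)
w=cams.snapshot("wrist");cv2.imwrite("pics/w14.png",w["frame"][:,:,::-1])
t=cams.snapshot("top");crop(t,"pics/t14.png",180,160,80,80,7)
o=sensors.get_obs();print(o["force"],o["moment"],o["tool_pos"],o["orientation"],o["clock"])
E
```

```text
[-0.77773845  0.93392299 -0.16125766] [-0.80581688 -0.61663956 -0.02833177] [0.48910204 0.40219741 0.06341495] [179.94507667  16.39991425 -57.50813843] 22.25
```

View pics/s14.png

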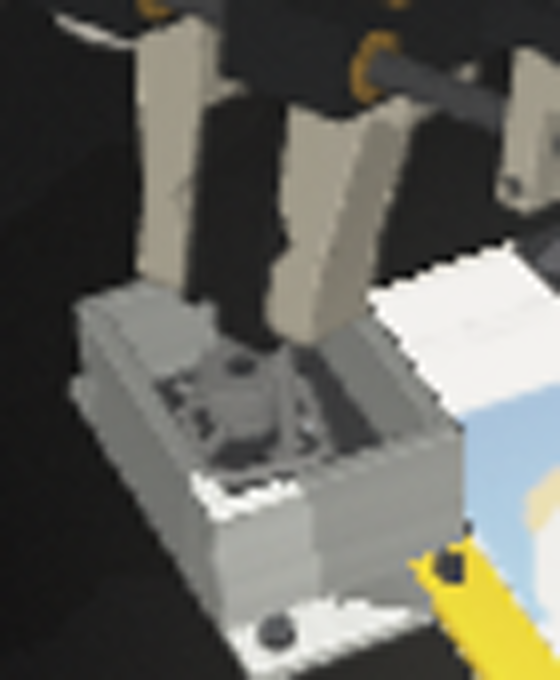

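View pics/w14.png

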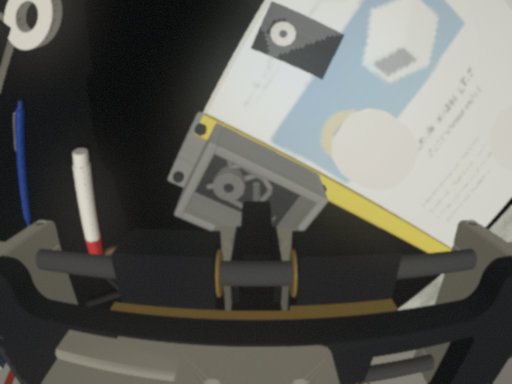

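View pics/t14.png

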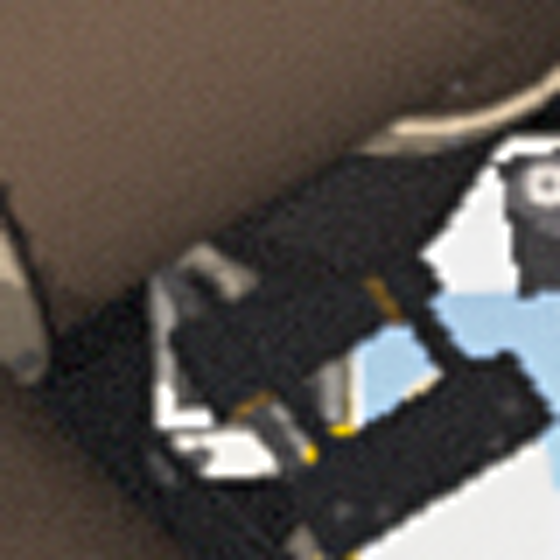

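```bash
python3 - <<'E'
from k import *
w=cams.snapshot("wrist");crop(w,"pics/w15.png",195,140,80,70,9)
s=cams.snapshot("scene");crop(s,"pics/s15.png",200,215,35,35,18)
p,R,o=pose();tip=p+R.apply(TT);print('tip model',tip)
print((proj(s,tip)[0]-[200,215]+.5)*18-.5, (proj(s,tip+[0,0,.04])[0]-[200,215]+.5)*18-.5)
E
```

```text
tip model [0.49264802 0.39816389 0.0141754 ]
[268.05666005 379.82680152] [239.17456054  78.6491235 ]
```

View pics/w15.png

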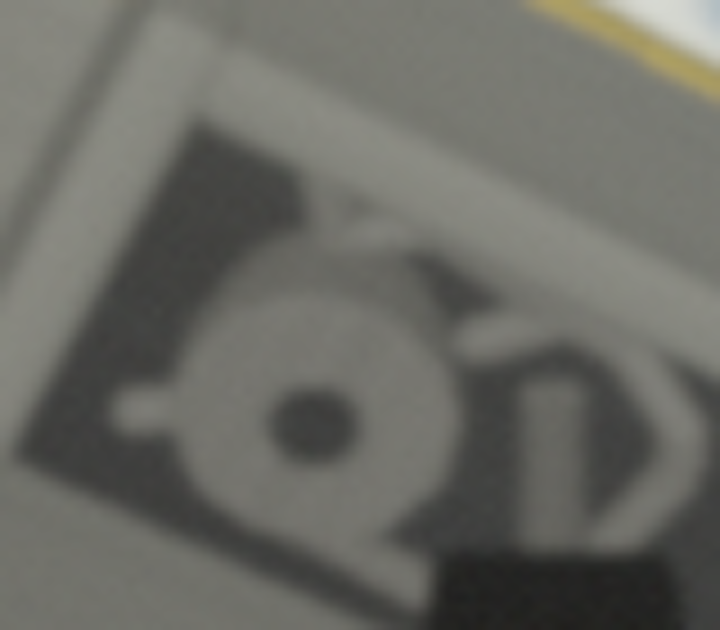

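View pics/s15.png

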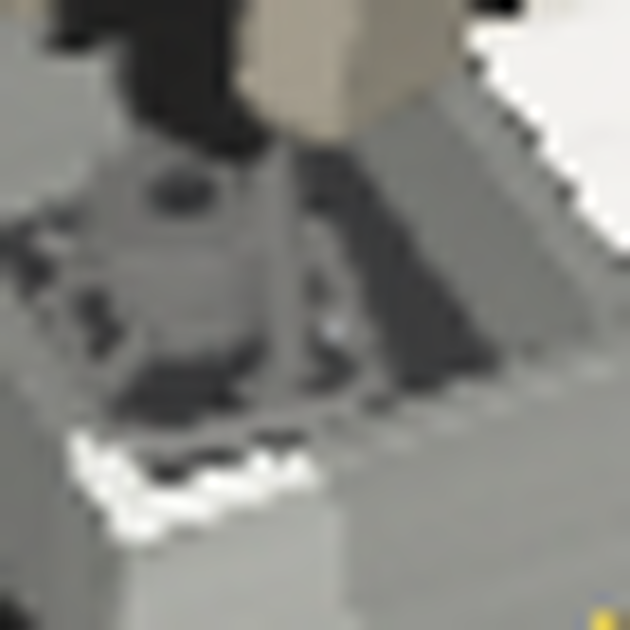

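```bash
python3 - <<'E'
from k import *
p0=np.array([.4897,.4023,.0635]);R0=Ro.from_euler("xyz",[180,16.4,-57.7],degrees=True)
wps=[((.4925,.399,.0145),-66,16.4),((.4925,.4,.0145),-74,16.4)]+[((x,.400-(.4925-x)*.04,.0145),-74,16.4) for x in (.490,.4875,.485,.4825,.48,.4775)]
rows(p0,R0,wps)
E
```

```text
-66 [-0.1  -0.14  0.02] [ 0.041 -0.     0.139] [0.4903 0.4039 0.0636]
-74 [-0.16 -0.26  0.04] [ 0.08  -0.     0.273] [0.491  0.4051 0.0636]
-74 [-0.28 -0.05  0.08] [ 0.08  -0.     0.273] [0.4885 0.405  0.0636]
-74 [-0.4   0.17  0.11] [ 0.08  -0.     0.273] [0.486  0.4049 0.0636]
-74 [-0.52  0.39  0.15] [ 0.08  -0.     0.273] [0.4835 0.4048 0.0636]
-74 [-0.64  0.6   0.18] [ 0.08  -0.     0.273] [0.481  0.4047 0.0636]
-74 [-0.76  0.82  0.22] [ 0.08  -0.     0.273] [0.4785 0.4046 0.0636]
-74 [-0.88  1.04  0.25] [ 0.08  -0.     0.273] [0.476  0.4045 0.0636]
```

Emit:
{"api": "move_arm", "payload": {
  "commands": [
    [0.5,-0.1,-0.14,0.02,0.041,0,0.139],
    [0.5,-0.16,-0.26,0.04,0.08,0,0.273],
    [0.5,-0.28,-0.05,0.08,0.08,0,0.273],
    [0.5,-0.4,0.17,0.11,0.08,0,0.273],
    [0.5,-0.52,0.39,0.15,0.08,0,0.273],
    [0.5,-0.64,0.6,0.18,0.08,0,0.273],
    [0.5,-0.76,0.82,0.22,0.08,0,0.273],
    [0.5,-0.88,1.04,0.25,0.08,0,0.273]
  ]
}}

```text
clock: 23.35
tool_pos: [0.4797, 0.4063, 0.0647]
orientation: [-179.6, 16.5, -73.8]
force: [5.5, 1.7, -0.5]
opening: 0.0157
```

```bash
python3 - <<'E'
from k import *
w=cams.snapshot("wrist");crop(w,"pics/w16.png",195,130,80,80,8)
s=cams.snapshot("scene");crop(s,"pics/s16.png",190,205,50,50,12)
p,R,o=pose();tip=p+R.apply(TT);print('tip model',tip,p,o["force"],o["opening"],o["clock"])
E
```

```text
tip model [0.47811793 0.39977462 0.01442068] [0.47665718 0.4049183  0.06349389] [-0.82720434  0.0090317  -1.16142843] 0.01609145300932833 23.45
```

View pics/w16.png

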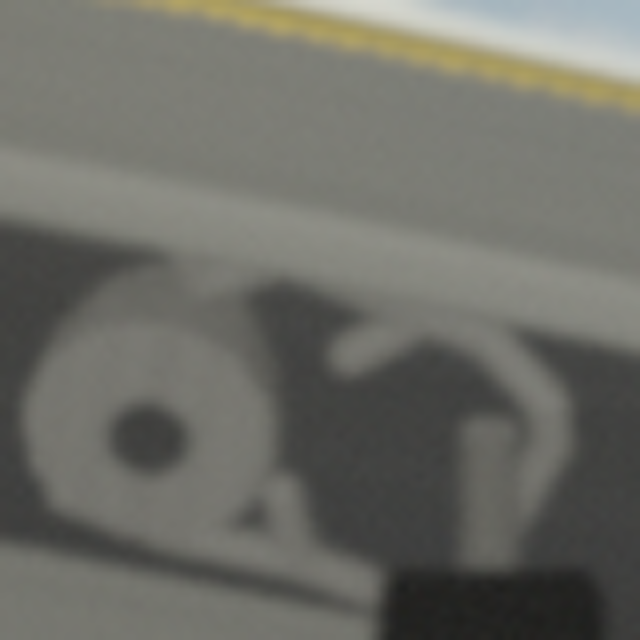

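View pics/s16.png

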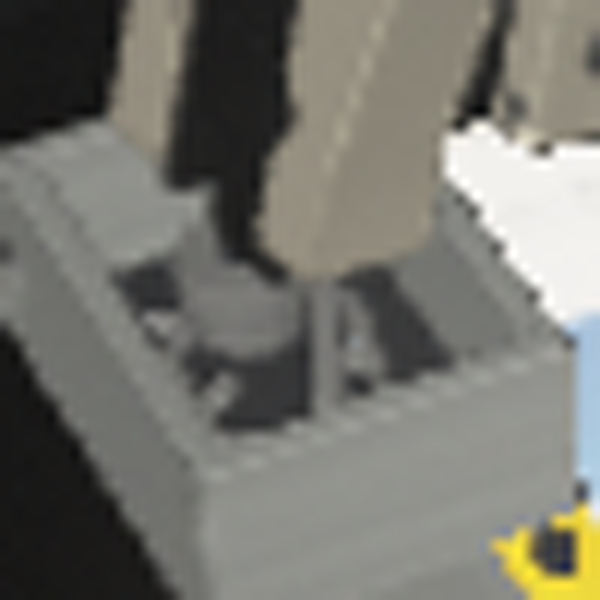

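```bash
python3 - <<'E'
from k import *
p0=np.array([.476,.4045,.0636]);R0=Ro.from_euler("xyz",[180,16.4,-74],degrees=True)
wps=[((x,.400-(.4925-x)*.04,.0145),-74,16.4) for x in (.476,.474,.472,.470)]
rows(p0,R0,wps)
E
```

```text
-74 [-0.04  0.14  0.01] [0. 0. 0.] [0.4745 0.4045 0.0636]
-74 [-0.08  0.34  0.03] [0. 0. 0.] [0.4725 0.4044 0.0636]
-74 [-0.13  0.53  0.04] [0. 0. 0.] [0.4705 0.4043 0.0636]
-74 [-0.17  0.73  0.05] [0. 0. 0.] [0.4685 0.4042 0.0636]
```

Emit:
{"api": "move_arm", "payload": {
  "commands": [
    [0.5,-0.04,0.14,0.01,0,0,0],
    [0.5,-0.08,0.34,0.03,0,0,0],
    [0.5,-0.13,0.53,0.04,0,0,0],
    [0.5,-0.17,0.73,0.05,0,0,0],
    [0.5,-0.17,0.73,0.05,0,0,0],
    [0.5,-0.17,0.73,0.05,0,0,0],
    [0.5,-0.1,0.2,0.05,0,0,0],
    [0.5,-0.1,0.2,0.05,0,0,0]
  ]
}}

```text
clock: 24.45
tool_pos: [0.4746, 0.4053, 0.0629]
orientation: [179.9, 16.4, -74.0]
force: [-0.7, -0.1, -1.5]
opening: 0.0156
```

```bash
python3 - <<'E'
from k import *
w=cams.snapshot("wrist");crop(w,"pics/w17.png",175,130,100,80,8)
s=cams.snapshot("scene");crop(s,"pics/s17.png",190,205,50,50,12)
p,R,o=pose();tip=p+R.apply(TT);print('tip model',tip,p,o["force"],o["opening"],o["clock"])
E
```

```text
tip model [0.47561308 0.3999659  0.01380557] [0.47419596 0.40513975 0.06287689] [-1.00971906  1.3666663  -0.75984636] 0.015928696261251877 24.55
```

View pics/w17.png

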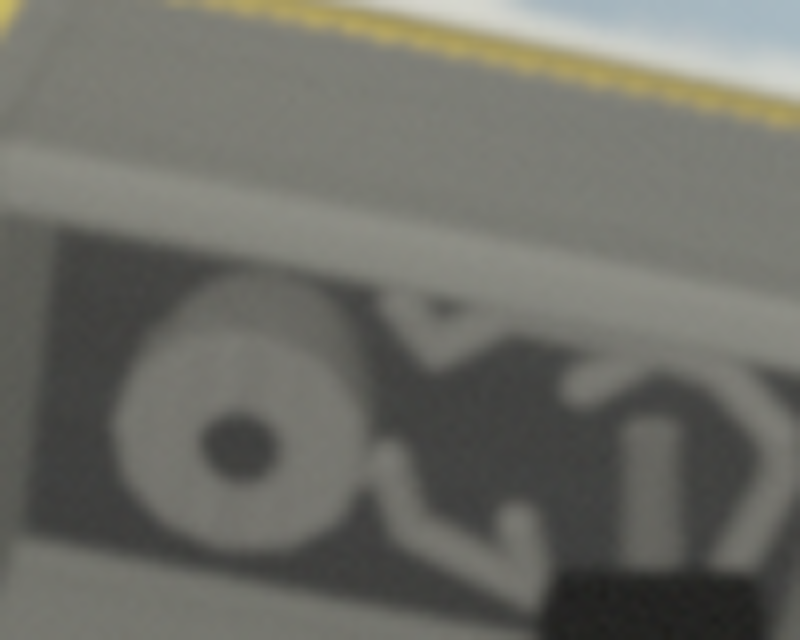

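View pics/s17.png

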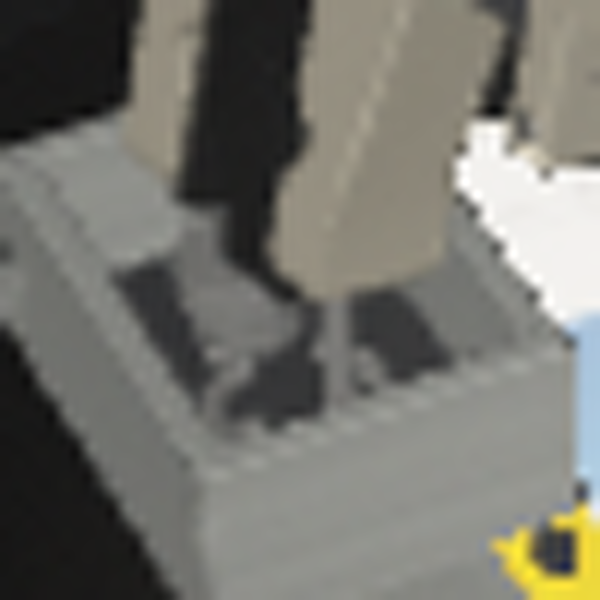

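```bash
python3 - <<'E'
from k import *
p0=np.array([.4738,.4048,.0631]);R0=Ro.from_euler("xyz",[180,16.4,-74],degrees=True)
p,R,o=pose();z=np.array([0,0,.01])
print(R.inv().apply(z)*100)
E
```

```text
[-0.28204247  0.00131073 -0.95940102]
```

Emit:
{"api": "move_arm", "payload": {
  "commands": [
    [0.5,-0.08,0,-0.29,0,0,0],
    [0.5,-0.17,0,-0.58,0,0,0],
    [0.5,-0.28,0,-0.96,0,0,0],
    [0.5,-0.42,0,-1.44,0,0,0],
    [0.5,-0.7,0,-2.4,0,0,0],
    [0.5,-1.1,0,-3.84,0,0,0],
    [0.5,-1.7,0,-5.76,0,0,0],
    [0.5,-2.2,0,-7.68,0,0,0]
  ]
}}

```text
clock: 25.55
tool_pos: [0.4745, 0.4049, 0.1449]
orientation: [180.0, 16.4, -74.0]
force: [0.4, 0.2, -0.4]
opening: 0.0157
```

```bash
python3 - <<'E'
from k import *
w=cams.snapshot("wrist");crop(w,"pics/w18.png",165,120,130,100,6)
s=cams.snapshot("scene");crop(s,"pics/s18.png",180,140,80,110,6)
p,R,o=pose();tip=p+R.apply(TT);print('tip model',tip,p,o["orientation"],o["force"],o["opening"],o["clock"])
E
```

```text
tip model [0.47728144 0.40076558 0.09765868] [0.47565306 0.40576017 0.14674202] [-179.77509135   16.51504355  -73.89375347] [-0.54697056  0.34586054  0.30327399] 0.01600075271371449 25.65
```

View pics/w18.png

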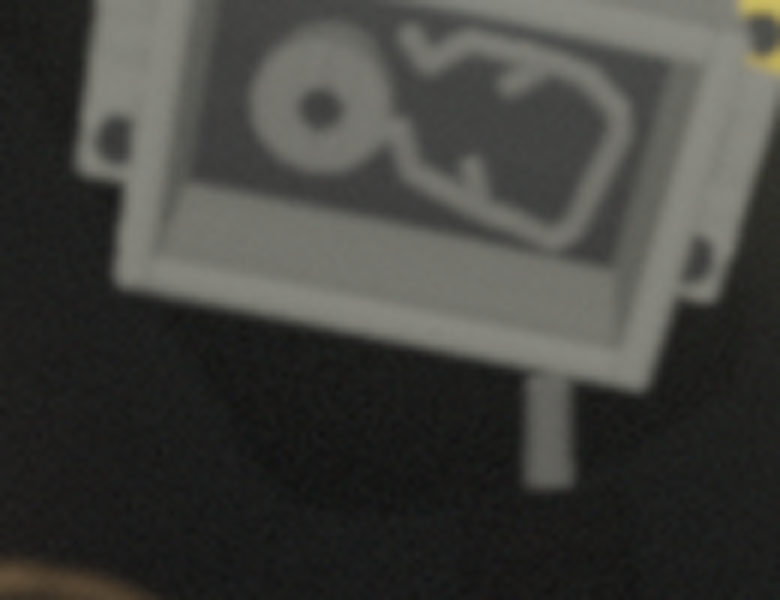

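View pics/s18.png

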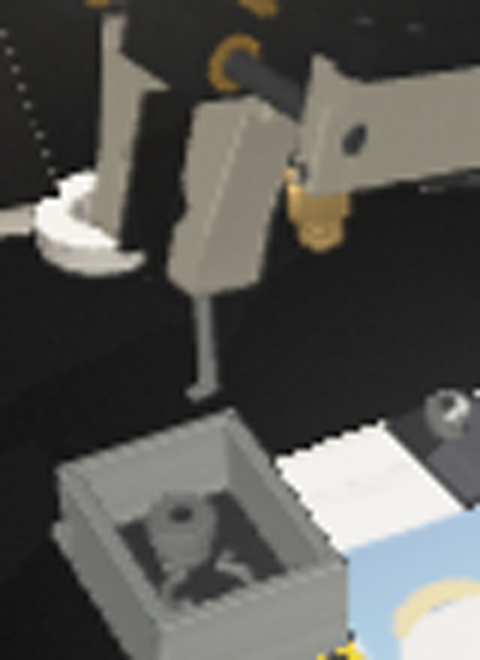

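```bash
python3 - <<'E'
from k import *
w=cams.snapshot("wrist");s=cams.snapshot("scene")
crop(w,"pics/w19.png",235,165,45,50,13);crop(s,"pics/s19.png",195,170,40,45,14)
p,R,o=pose()
def pw(X):
    c=w["R"]@X+w["t"];th=np.arctan2(np.hypot(c[0],c[1]),c[2]);f=w["camera_matrix"][0,0]
    return w["camera_matrix"][:2,2]+f*th*c[:2]/np.hypot(c[0],c[1])
for d in (.1,.15,.2,.25,.3):
    a=np.array([np.sin(d),0,np.cos(d)]);G=np.array([0,0,-.019])
    tip=p+R.apply(G+.0673*a);top=p+R.apply(G+.0273*a)
    f=lambda q,o,k:((q-o+.5)*k-.5).round(0)
    print(d,'wrist',f(pw(tip),[235,165],13),f(pw(top),[235,165],13),'scene',f(proj(s,tip)[0],[195,170],14),f(proj(s,top)[0],[195,170],14))
E
```

```text
0.1 wrist [292. 469.] [290. 813.] scene [185. 556.] [210. 268.]
0.15 wrist [292. 415.] [291. 789.] scene [208. 547.] [219. 265.]
0.2 wrist [292. 362.] [291. 765.] scene [230. 538.] [228. 261.]
0.25 wrist [292. 310.] [291. 741.] scene [253. 528.] [238. 257.]
0.3 wrist [292. 259.] [291. 719.] scene [275. 516.] [247. 252.]
```

View pics/w19.png

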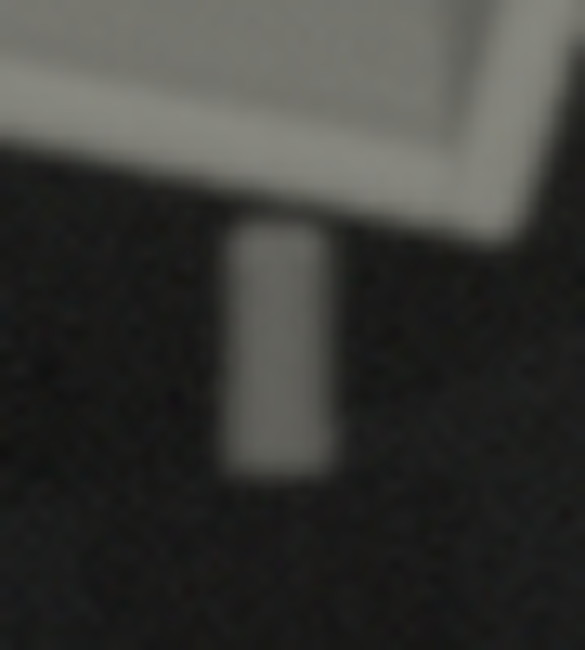

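View pics/s19.png

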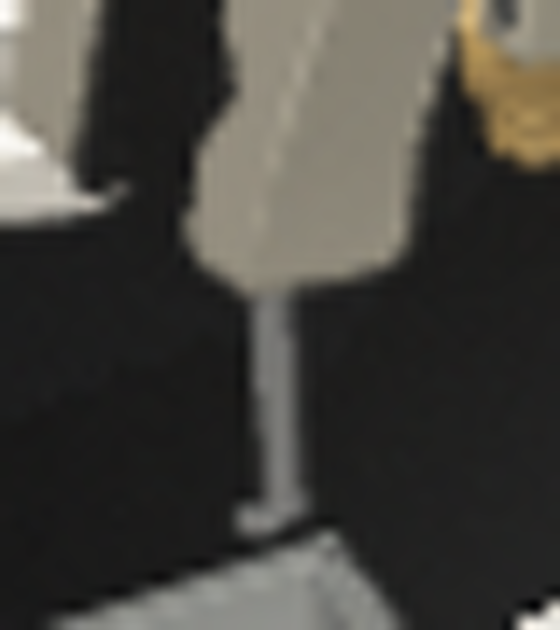

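```bash
python3 - <<'E'
from k import *
p,R,o=pose();print(p,o["orientation"])
p0=np.array([.4750,.4053,.1455]);R0=Ro.from_euler("xyz",[180,16.4,-74],degrees=True)
tip0=p0+R0.apply(TT);print(tip0)
a=np.array([.478,.4,.0965]);b=np.array([.506,.25,.105])
wps=[(a+(b-a)*i/8,-74+81.3*i/8,16.4) for i in range(1,9)]
rows(p0,R0,wps)
E
```

```text
[0.47438461 0.4048762  0.14379684] [179.99825684  16.43828412 -73.98313643]
[0.47647431 0.40015846 0.09642697]
-63.8375 [ 1.85  0.13 -0.66] [-0.05  0.   -0.17] [0.4791 0.3861 0.1466]
-53.675 [ 3.67  0.4  -1.31] [-0.1   0.   -0.34] [0.4818 0.3668 0.1477]
-43.5125 [ 5.5   0.67 -1.96] [-0.15  0.   -0.51] [0.4846 0.3474 0.1488]
-33.35 [ 7.34  0.93 -2.61] [-0.2    0.    -0.681] [0.4875 0.3279 0.1498]
-23.1875 [ 9.2   1.17 -3.27] [-0.25   0.    -0.851] [0.4906 0.3084 0.1509]
-13.025000000000006 [11.07  1.41 -3.93] [-0.3    0.    -1.021] [0.4938 0.2887 0.1519]
-2.862499999999997 [12.94  1.63 -4.59] [-0.351  0.    -1.191] [0.4972 0.269  0.153 ]
7.299999999999997 [14.82  1.83 -5.26] [-0.401  0.    -1.361] [0.5007 0.2493 0.1541]
```

Emit:
{"api": "move_arm", "payload": {
  "commands": [
    [0.5,1.85,0.13,-0.66,-0.05,0,-0.17],
    [0.5,3.67,0.4,-1.31,-0.1,0,-0.34],
    [0.5,5.5,0.67,-1.96,-0.15,0,-0.51],
    [0.5,7.34,0.93,-2.61,-0.2,0,-0.681],
    [0.5,9.2,1.17,-3.27,-0.25,0,-0.851],
    [0.5,11.07,1.41,-3.93,-0.3,0,-1.021],
    [0.5,12.94,1.63,-4.59,-0.351,0,-1.191],
    [0.5,14.82,1.83,-5.26,-0.401,0,-1.361]
  ]
}}

```text
clock: 26.75
tool_pos: [0.4999, 0.2479, 0.1506]
orientation: [179.9, 16.6, 7.6]
force: [-0.1, 0.5, -0.6]
opening: 0.016
```

```bash
python3 - <<'E'
from k import *
s=cams.snapshot("scene");crop(s,"pics/s20.png",230,110,110,110,6)
p,R,o=pose();print(p,o["orientation"],o["clock"])
tip=p+R.apply(TT);print('tip',tip,((proj(s,np.array([tip,tip+[0,0,.04]]))-[230,110]+.5)*6-.5).round(0))
E
```

```text
[0.5000243  0.24652116 0.15059015] [179.88589566  16.6135356    8.06984405] 26.8
tip [0.50515172 0.2471565  0.10149761] [[333. 373.]
 [336. 263.]]
```

View pics/s20.png

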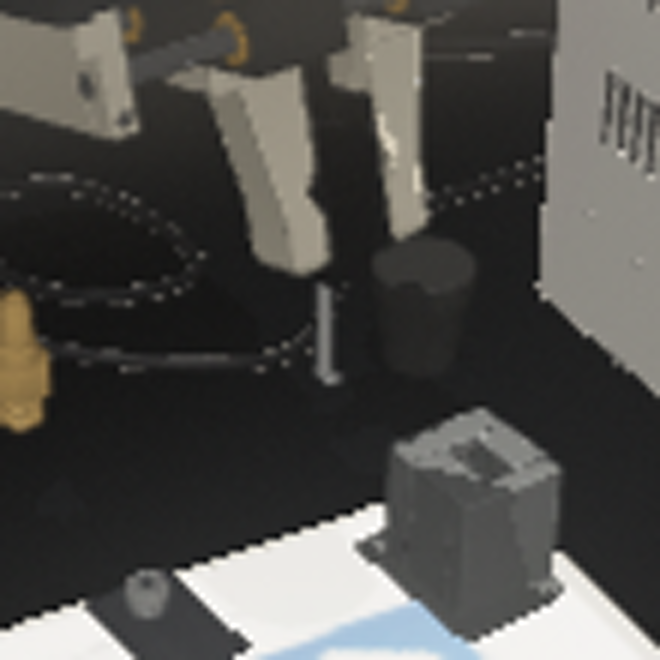

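```bash
python3 - <<'E'
from k import *
p,R,o=pose()
s=cams.snapshot("scene");crop(s,"pics/s21.png",255,140,60,60,10)
p,R,o=pose();print(p,o["orientation"],o["clock"])
tip=p+R.apply(TT);print('tip',tip,((proj(s,np.array([tip,tip+[0,0,.04]]))-[255,140]+.5)*10-.5).round(0))
rows(p,R,[((.511,.1903,.085),7.3,16.4),((.511,.1903,.065),7.3,16.4)])
E
```

```text
[0.49972956 0.24788431 0.15051756] [179.87989177  16.58624017   7.38135636] 26.85
tip [0.50488806 0.24845626 0.10142749] [[300. 325.]
 [304. 141.]]
7.3 [0.32 5.85 1.63] [0.002 0.003 0.001] [0.5057 0.1896 0.1341]
7.3 [0.89 5.85 3.55] [0.002 0.003 0.001] [0.5057 0.1896 0.1141]
```

View pics/s21.png

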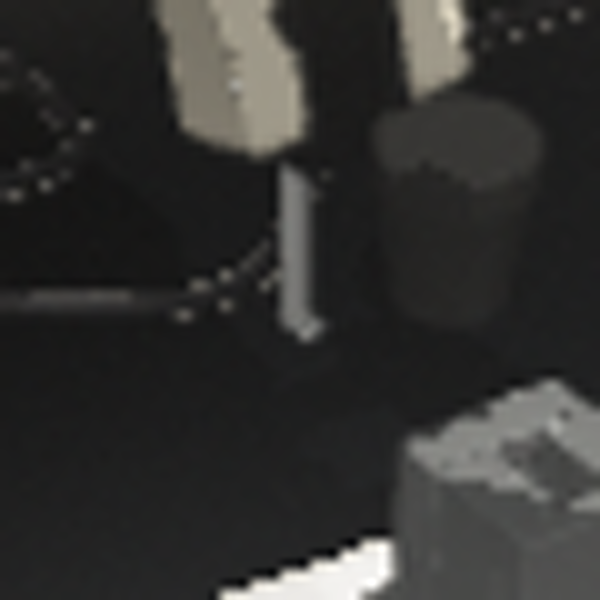

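Emit:
{"api": "move_arm", "payload": {
  "commands": [
    [0.5,0.1,1.2,0.3,0,0,0],
    [0.5,0.2,2.6,0.8,0,0,0],
    [0.5,0.3,4.0,1.2,0,0,0],
    [0.5,0.32,5.2,1.6,0,0,0],
    [0.5,0.32,5.85,1.63,0,0,0],
    [0.5,0.6,5.85,2.6,0,0,0],
    [0.5,0.89,5.85,3.55,0,0,0],
    [0.5,0.89,5.85,3.55,0,0,0]
  ]
}}

```text
clock: 27.85
tool_pos: [0.5053, 0.1905, 0.1138]
orientation: [179.9, 16.6, 7.3]
force: [0.4, 0.9, -0.7]
opening: 0.016
```

```bash
python3 - <<'E'
from k import *
p,R,o=pose()
s=cams.snapshot("scene");crop(s,"pics/s22.png",280,150,50,65,9)
w=cams.snapshot("wrist");crop(w,"pics/w22.png",215,130,80,80,7)
p,R,o=pose();print(p,o["orientation"],o["clock"],o["force"])
tip=p+R.apply(TT);print('tip',tip,((proj(s,np.array([tip,tip+[0,0,.04],[.511,.1903,.05]]))-[280,150]+.5)*9-.5).round(0))
rows(p,R,[((.511,.1903,.03),7.3,16.4),((.511,.1903,.011),7.3,16.4)])
E
```

```text
[0.50591635 0.19071248 0.11478312] [179.93641009  16.50344469   7.32214265] 27.95 [ 0.51351511 -0.21224033 -0.90087784]
tip [0.51114004 0.19133271 0.06570053] [[262. 257.]
 [272. 101.]
 [263. 315.]]
7.3 [0.98 0.1  3.43] [0.001 0.002 0.   ] [0.5057 0.1896 0.0791]
7.3 [1.52 0.1  5.26] [0.001 0.002 0.   ] [0.5057 0.1896 0.0601]
```

View pics/s22.png

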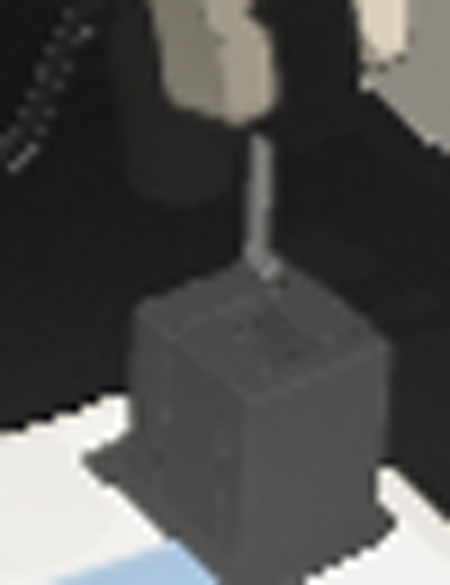

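View pics/w22.png

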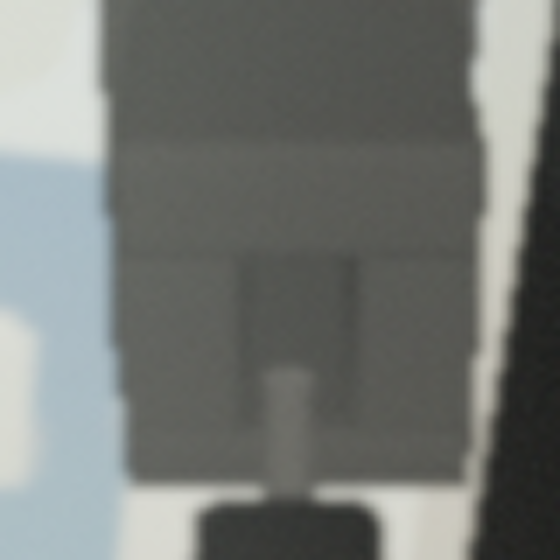

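```bash
python3 - <<'E'
from k import *
w=cams.snapshot("wrist")
u=lambda q:((q[0]+.5)/7-.5+215,(q[1]+.5)/7-.5+130)
R=Ro.from_euler("z",-7.3,degrees=True)
f=lambda q,z:(R.apply(onz(w,u(q),z,True)-[.511,.1903,z])*1000).round(1)
print('slot far L,R',f((242,258),.05),f((352,258),.05),'near',f((245,425),.05),f((352,430),.05))
print('body edges',f((118,258),.05),f((472,258),.05),f((130,482),.05),f((462,480),.05))
print('tip back',f((289,370),.0655))
E
```

```text
slot far L,R [8.6 5.6 0. ] [ 8.6 -6.1  0. ] near [-12.5   5.5   0. ] [-13.2  -6.4   0. ]
body edges [ 8.6 18.8  0. ] [  8.6 -18.9   0. ] [-20.3  18.7   0. ] [-20. -19.   0.]
tip back [4.1 0.6 0. ]
```

Emit:
{"api": "move_arm", "payload": {
  "commands": [
    [0.5,0.1,0.08,0.6,0,0,0],
    [0.5,0.28,0.08,1.3,0,0,0],
    [0.5,0.48,0.08,2.0,0,0,0],
    [0.5,0.68,0.08,2.7,0,0,0],
    [0.5,0.88,0.08,3.4,0,0,0],
    [0.5,1.08,0.08,4.1,0,0,0],
    [0.5,1.28,0.08,4.7,0,0,0],
    [0.5,1.36,0.08,5.0,0,0,0]
  ]
}}

```text
clock: 29.0
tool_pos: [0.5049, 0.1894, 0.0627]
orientation: [179.9, 16.5, 7.3]
force: [0.7, -0.0, -0.8]
opening: 0.0159
```

```bash
python3 - <<'E'
from k import *
s=cams.snapshot("scene");crop(s,"pics/s23.png",280,140,60,75,8)
p,R,o=pose();print(p,o["orientation"],o["clock"],o["force"],p+R.apply(TT))
E
```

```text
[0.50471646 0.18937928 0.06252831] [179.93906549  16.51967993   7.29499021] 29.05 [ 0.42282738 -0.91419119 -1.35421783] [0.50992637 0.18999737 0.01344423]
```

View pics/s23.png

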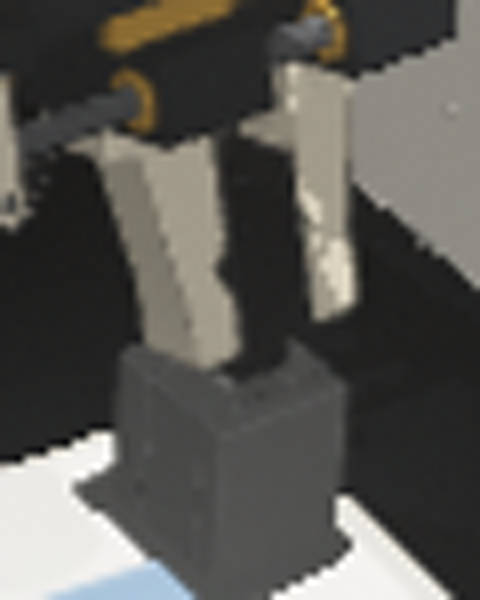

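Emit:
{"api": "move_arm", "payload": {
  "commands": [
    [0.5,0.02,0,0.08,0,0,0],
    [0.5,0.04,0,0.15,0,0,0],
    [0.5,0.06,0,0.22,0,0,0],
    [0.5,0.08,0,0.28,0,0,0],
    [0.5,0.08,0,0.28,0,0,0],
    [0.5,0.08,0,0.28,0,0,0],
    [0.5,0.08,0,0.28,0,0,0],
    [0.5,0.08,0,0.28,0,0,0]
  ]
}}

```text
clock: 30.05
tool_pos: [0.505, 0.1895, 0.0603]
orientation: [180.0, 16.5, 7.3]
force: [-0.4, -0.4, -0.6]
opening: 0.0159
```

Emit:
{"api": "move_arm", "payload": {
  "commands": [
    [0.5,0.02,0,0.08,0,0,0],
    [0.5,0.04,0,0.15,0,0,0],
    [0.5,0.04,0,0.15,0,0,0],
    [0.5,0.04,0,0.15,0,0,0],
    [0.5,0.04,0,0.15,0,0,0],
    [0.5,0.04,0,0.15,0,0,0],
    [0.5,0.04,0,0.15,0,0,0],
    [0.5,0.04,0,0.15,0,0,0]
  ]
}}

```text
clock: 31.05
tool_pos: [0.5049, 0.1895, 0.0595]
orientation: [180.0, 16.5, 7.3]
force: [-1.4, -0.5, 4.8]
opening: 0.0157
```

Contact with the stand's top (5.6 N). Release and go up along the tool axis.

Emit:
{"api": "move_arm", "payload": {
  "commands": [
    [2.0,0,0,0,0,0,0],
    [4.0,0,0,0,0,0,0],
    [6.0,0,0,0,0,0,0],
    [7.0,0,0,0,0,0,0],
    [7.0,0,0,0,0,0,0],
    [7.0,0,0,0,0,0,0],
    [7.0,0,0,0,0,0,0],
    [7.0,0,0,0,0,0,0]
  ]
}}

```text
clock: 32.05
tool_pos: [0.5049, 0.1895, 0.0588]
orientation: [180.0, 16.5, 7.3]
force: [0.6, 0.1, 0.1]
opening: 0.0698
```

```bash
python3 - <<'E'
from k import *
s=cams.snapshot("scene");crop(s,"pics/s24.png",270,130,70,85,7)
p,R,o=pose();print(p,o["orientation"],o["clock"],o["force"],o["opening"],R.inv().apply([0,0,10]))
E
```

```text
[0.50490983 0.18950461 0.05876378] [179.95690379  16.47575302   7.30531706] 32.1 [-0.24101095 -0.40033721 -0.51664198] 0.07000788474002462 [-2.83609557e+00  7.21286367e-03 -9.58939570e+00]
```

View pics/s24.png

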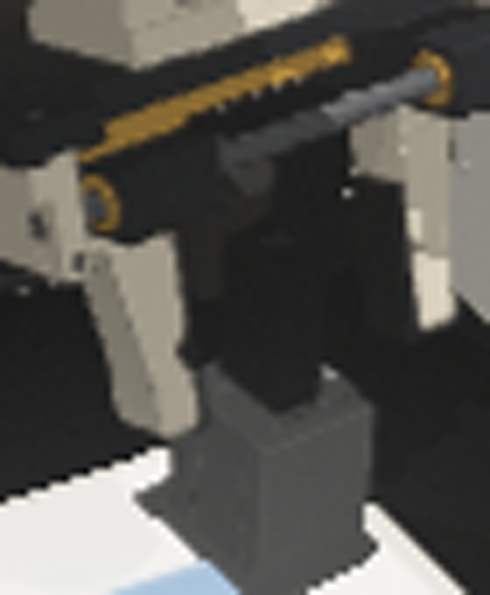

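Emit:
{"api": "move_arm", "payload": {
  "commands": [
    [7.0,-0.3,0,-0.96,0,0,0],
    [7.0,-0.71,0,-2.4,0,0,0],
    [7.0,-1.42,0,-4.8,0,0,0],
    [7.0,-2.12,0,-7.2,0,0,0],
    [7.0,-2.83,0,-9.6,0,0,0],
    [7.0,-3.5,0,-12,0,0,0],
    [7.0,-4.25,0,-14.4,0,0,0],
    [7.0,-4.25,0,-14.4,0,0,0]
  ]
}}

```text
clock: 33.1
tool_pos: [0.5062, 0.1901, 0.2123]
orientation: [-179.9, 16.2, 7.4]
force: [0.5, -0.0, -0.9]
opening: 0.07
```

```bash
python3 - <<'E'
from k import *
s=cams.snapshot("scene");crop(s,"pics/s25.png",180,140,160,130,5)
w=cams.snapshot("wrist");cv2.imwrite("pics/w25.png",cv2.resize(w["frame"][60:260,100:420,::-1],None,fx=2.4,fy=2.4))
p,R,o=pose();print(p,o["orientation"],o["clock"],o["force"],o["opening"])
E
```

```text
[0.50492695 0.18971024 0.20972655] [-179.99039436   16.4073779     7.31261735] 33.2 [-0.30881833  0.06875182 -0.70214046] 0.06990461132552969
```

View pics/s25.png

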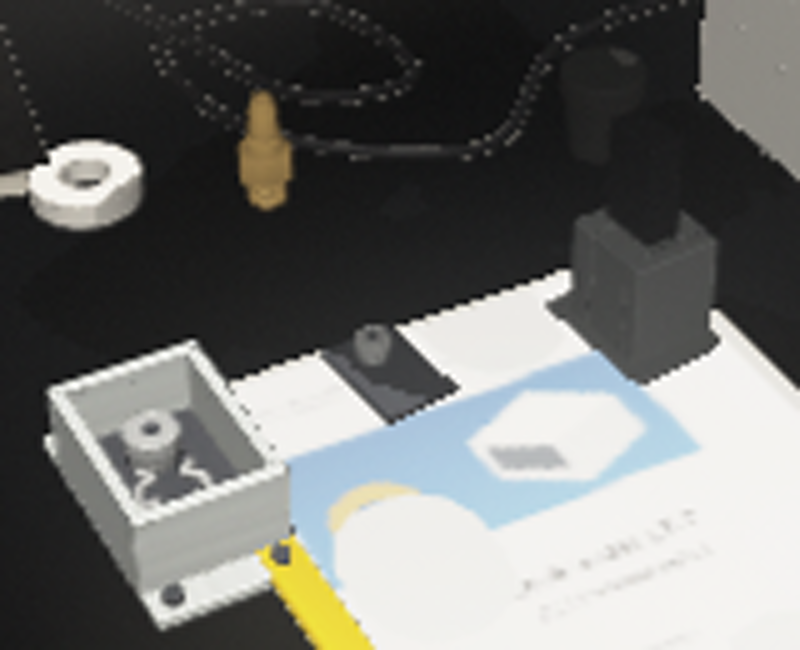

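View pics/w25.png

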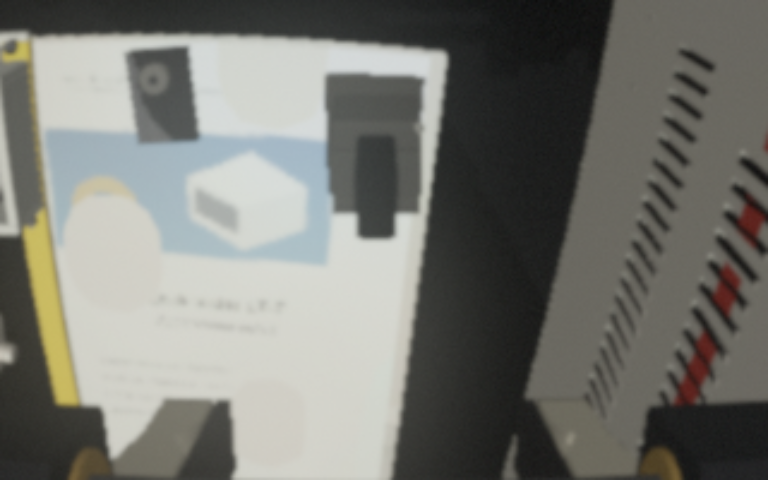

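```bash
python3 - <<'E'
from k import *
w=cams.snapshot("wrist");crop(w,"pics/w26.png",230,85,55,80,9)
R=Ro.from_euler("z",-7.3,degrees=True)
for q in [(357,237),(396,237)]:
    px=(q[0]/2.4+100,q[1]/2.4+60); print((R.apply(onz(w,px,.096,True)-[.511,.1903,.096])*1000).round(1))
E
```

```text
[-10.8   6.3   0. ]
[-10.8  -8.6   0. ]
```

View pics/w26.png

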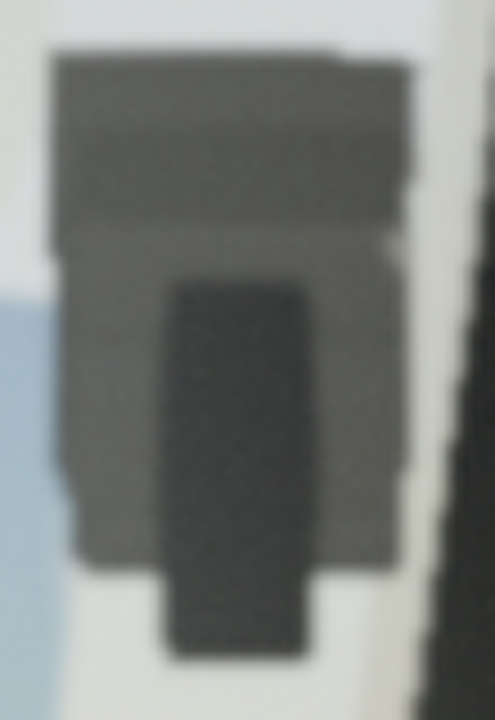

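```bash
python3 - <<'E'
from plant import job
print(job.close_job())
E
```

```text
the job is handed in; nothing more can be done
None
```

I took the pick out of its stand, pressed the plate, pulled the ring off the shaft, and hung the pick back in its stand. I handed the job in at about 33 s; no verdict is reported.

- **Pressing the plate:** I lowered the tip into the gap and pressed with about 10 N, so the plate gave by about 1 mm.
- **Pulling the ring:** My first pull did not work. At about 8–9 N the pick slipped round in the fingers, ending about 0.29 rad off the tool axis, and the ring moved only about 3 mm. I moved the pick back a little in the gap, stood it upright by tilting the tool, and turned it about 75° so the pull ran along the jaws. The toe then pointed sideways, so the shank alone drew the ring off instead of the toe hooking under the loop as you described.
- **Ring check:** The last pictures show the ring clear of the shaft with both arms closed.
- **Pick check:** The pick stands upright in the slot with the fingers well clear and no force on the tool. The top of its handle measured about 3 mm towards +x of nominal. That means either a shift within the slot's play or a lean of at most about 0.07 rad; both are inside the limits.
- **Bystanders:** I never went near them. The fitting and the stopper look unmoved in the last picture; the valve body is outside that crop.

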